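# Set out steel parts for tack welding

### The arm

A 6-joint arm with a two-finger parallel gripper is mounted at the origin on the work surface. World frame = base frame: x ahead of the robot, y to its left, z up, the work surface at z = 0. Lengths are in m, angles in rad, forces in N, time in s.
With the tool pointing down it reaches from about 0.3 to 0.875 m from the base axis. Payload 6.4 kg.
Tool frame: the origin (TCP) lies midway between the tips of the shut fingers; the grasp point (between the pads) lies 19 mm behind it; z points along the fingers, y is the direction in which the jaws open and shut (so a half turn about z gives the same grasp; the last joint's range is limited). The gripper opens to 85 mm and grips with 20 to 120 N. Pads are 22 mm wide; open, the fingers measure 114 mm over their backs; the gripper's body (76 mm by 85 mm) begins 54 mm behind the grasp point. The pads swing forward as they close: fully open they stand 13 mm farther back than shut.
Start: joints at [-1.487, 0.181, 1.607, -0, 1.354, -0.206], TCP at [0.164, -0.551, 0.231] pointing down, gripper open.
Joint ranges: [-2.99, 2.99], [-0.89, 2.07], [0.3, 2.58], [-1.14, 4.28], [0, 2.63], [-3.12, 3.12]. Speed limits (rad/s): [2.57, 2.57, 3.01, 3.14, 3.14, 3.14].

### API

Orientations are given as a unit quaternion [w, x, y, z].
In Python, from bench import ctrl gives the robot as it stands.
- The arm moves only by the tool apply_moves, never from a script. Its argument "plan" is a list of rows, each an object with "translation": the shift along the tool's x, y, z in m, a list of three; "angular": the turn, a rotation vector about the tool's x, y, z in rad, a list of three; "hand": the finger opening in m, from 0 to 0.0854. In form: [{"translation": [x, y, z], "angular": [rx, ry, rz], "hand": hand}, ...]. A call has 1 to 10 rows; each row shifts and turns the commanded pose from where the row before left it, along the tool's axes as they then stand; what a row does not reach is not made up. A row lasts 1/8 s, in which the tool goes at most 62.5 mm and 10.7 degrees, less where a joint would pass 70% of its speed; a pose out of reach is approached as far as the arm can. A call with a gripper value outside its range is refused whole. The fingers move at their own pace and stop on an object; the grip force is fixed at half the most. Time passes only in rows, so rows that do not move let the fingers close. It gives the time, the measured TCP pose, the force and the opening at its end, in the units of the state.
- ctrl.get_obs(): the state, without advancing time (a new reading comes with each control period).
- ctrl.camera(name): name is "scene" or "top" or "wrist"; returns a dict with "img" (420x560x3 uint8, red, green, blue), "K" (3x3 intrinsics, pixels), "k1" (the pictures are not rectified: a ray, as slopes to the right and down, at radius r is drawn at 1 + k1 r^2 times it, then the intrinsics apply), "eye" and "orientation" of the camera in the world. Camera axes: x right, y up, looking along -z (the intrinsics and any distortion apply to the point x, -y, -z); pixel columns grow to the right and rows downward; lengths in m; the calibration is good to about 2 mm. A picture is of the moment at which its call begins. There is no depth.
- ctrl.hand_in(): hands the job in, once; it reports no verdict.
The state is a dict: "time_s": time; "q": joint angles; "dq": joint speeds; "joint_efforts": joint torques, N m; "eef_pos": TCP position; "eef_rot": TCP orientation; "wrist_force": force on the tool from outside, world axes, zero at the start; "torque": the same for the moment, N m; "opening": opening from 0.0 (shut) to 1.0 (fully open).
Only numpy, scipy, OpenCV 4.12 (cv2) and the standard library are available. Lean on these libraries where they do the work, as an engineer would, in place of code of your own. Each camera call takes 0.05 s, during which the arm holds its last target.

### The job

Set out the steel parts on the welding bench ready to be tacked: stand the square tube upright in the middle of the square base plate with its sides parallel to the plate's edges, stand the pipe upright in the middle of the round flange, and lay the channel, open side up, lengthwise and centred between the two end stops of the jig. Then lay the loose flat cap plate on top of the standing square tube, centred and square to it. Leave the hammer, the wire brush and the tin where they are, and let go of everything at the end.

Things in the scene. Friction and masses are not known exactly. Their poses are not given: they have to be found in the camera images.
- square_tube: Loose stub of bare steel square tube, standing on end, open at both ends: 50 x 50 mm outside, 55 mm high, wall 4 mm, 0.32 kg. Origin: centre of its underside; z up along the tube, x and y square to its sides.
- pipe: Loose stub of bare steel round pipe, standing on end, open at both ends: 48 mm outside diameter, 55 mm high, wall 4 mm, 0.25 kg. Origin: centre of its underside; z up along the pipe.
- cap_plate: Loose flat square steel cap plate, no holes: 60 x 60 mm, 8 mm thick, 0.22 kg, lying flat on the bench at the start. Origin: centre of its underside; z up, x and y square to its edges.
- channel: Loose length of bare steel U-channel lying on its back, open side up: 110 mm long, 40 mm wide, 25 mm high, walls and floor 5 mm, 0.33 kg. Origin: centre of its underside; x along its length, y across, z up.
- square_plate: Fixed square steel base plate flat on the bench: 110 x 110 mm, 8 mm thick, a dark bolt hole near each corner (41 mm from the centre lines). Origin: centre of its underside (its top is 8 mm higher); x and y square to its edges.
- round_flange: Fixed round steel flange flat on the bench: 114 mm diameter, 8 mm thick, a dark 32 mm spot in the middle and six small ones around it (painted on, the top is flat). Origin: centre of its underside (its top is 8 mm higher); z up.
- stop_jig: Fixed steel jig flat on the bench: a strip 190 x 60 mm, 8 mm thick, with a darker stop block across each end, 14 mm thick, 60 mm wide and 25 mm high above the strip. The clear gap between the stops is 158 mm. Origin: centre of its underside (the strip's top is 8 mm higher); x along the strip from stop to stop, y across, z up.
- hammer: Hammer with a wooden handle and a steel head, 260 mm long, lying on the bench beyond the work. A bystander: leave it. Origin near its middle; x along it towards the head.
- wire_brush: Wooden-handled brush, 220 mm long, lying on the bench to the robot's left. A bystander: leave it. Origin near its middle; x along it, from the handle to the bristles.
- tin: Closed grey tin can standing on the bench to the robot's right, 68 mm diameter, 90 mm high. A bystander: leave it. Origin: centre of its underside.
There are look-alikes about, which are no part of the job. Leave any purple or red look-alike of the round_flange alone. Leave any yellow look-alike of the cap_plate alone.

How it is judged:
At the end, for the whole second after the job is handed in: Tube on square plate, pipe on round flange, channel on the jig strip between the stops, cap on the tube: each centred within 12 mm, within 4 mm of resting height, upright within 0.1 rad, at rest (0.02 m/s, 0.2 rad/s); tube, cap and channel parallel to what they lie on within 0.2 rad (horizontal distance between square_tube and square_plate below 0.012 m and z of square_tube in the frame of square_plate between 0.004 and 0.012 m and angle between each of square_tube, pipe, channel, cap_plate's own z axis and vertical below 0.1 rad and linear speed of each of square_tube, pipe, channel, cap_plate below 0.02 m/s and angular speed of each of square_tube, pipe, channel, cap_plate below 0.2 rad/s and horizontal distance between pipe and round_flange below 0.012 m and z of pipe in the frame of round_flange between 0.004 and 0.012 m and horizontal distance between channel and stop_jig below 0.012 m and z of channel in the frame of stop_jig between 0.004 and 0.012 m and horizontal distance between cap_plate and square_tube below 0.012 m and z of cap_plate in the frame of square_tube between 0.051 and 0.059 m and (angle between the x axis of square_tube and the x axis of square_plate, either way round below 0.2 rad or angle between the x axis of square_tube and the y axis of square_plate, either way round below 0.2 rad) and (angle between the x axis of cap_plate and the x axis of square_tube, either way round below 0.2 rad or angle between the x axis of cap_plate and the y axis of square_tube, either way round below 0.2 rad) and angle between the x axis of channel and the x axis of stop_jig, either way round below 0.2 rad); the robot touches nothing.
It fails at once if the hammer is disturbed (moved more than 30 mm) (distance of hammer from where it was at the start of the episode above 0.03 m).
It fails at once if the wire brush is disturbed (moved more than 30 mm) (distance of wire_brush from where it was at the start of the episode above 0.03 m).
It fails at once if the tin is disturbed (moved more than 30 mm) (distance of tin from where it was at the start of the episode above 0.03 m).
It also fails if it takes over 115 s, if anything falls off the work surface, if the arm or the gripper's body presses on something with over 40 N, if the wrist force passes 120 N, or if a joint passes its speed limit or range.

## Working session

There is one attempt and no reset: what is moved stays moved. The work goes in short steps, Python scripts to look and compute and a tool call to move; the robot and the scene stay as the last step left them, time stands still between calls to the robot, and variables do not carry over. Pictures are saved under pics/ and viewed, and the job is handed in when it is done.

Besides the shell and the picture viewer there is one more tool, called in YAML: its name, and indented under it one key for each argument. apply_moves: Moves the arm, as the interface text tells. Its arguments: {"type":"object","properties":{"plan":{"type":"array","items":{"type":"object","properties":{"translation":{"type":"array","items":{"type":"number"}},"angular":{"type":"array","items":{"type":"number"}},"hand":{"type":"number"}}}}},"required":["plan"]}

```bash
mkdir -p pics; ls; cat > h.py <<'E'
import numpy as np, cv2, pickle
from bench import ctrl
from scipy.spatial.transform import Rotation as R
def Rq(q): return R.from_quat([q[1],q[2],q[3],q[0]]).as_matrix()
def snap(name,fn):
    c=ctrl.camera(name); pickle.dump(c,open(f'pics/{fn}.pkl','wb'))
    cv2.imwrite(f'pics/{fn}.png',c['img'][:,:,::-1]); return c
def load(fn): return pickle.load(open(f'pics/{fn}.pkl','rb'))
def ray(c,uv):
    uv=np.atleast_2d(np.array(uv,float))
    K=np.array(c['K']); d=(uv-[K[0,2],K[1,2]])/[K[0,0],K[1,1]]
    s=d.copy()
    for _ in range(20): s=d/(1+c['k1']*(s**2).sum(1,keepdims=True))
    v=np.c_[s[:,0],-s[:,1],-np.ones(len(s))]
    return v@Rq(c['orientation']).T
def toplane(c,uv,z):
    v=ray(c,uv); e=np.array(c['eye']); t=(z-e[2])/v[:,2]
    return e+v*t[:,None]
def proj(c,P):
    P=np.atleast_2d(P); p=(P-np.array(c['eye']))@Rq(c['orientation'])
    s=np.c_[p[:,0]/-p[:,2],-p[:,1]/-p[:,2]]
    s=s*(1+c['k1']*(s**2).sum(1,keepdims=True)); K=np.array(c['K'])
    return s*[K[0,0],K[1,1]]+[K[0,2],K[1,2]]
E
python3 - <<'E'
from h import *
o=ctrl.get_obs(); print(o)
for n in ('scene','top','wrist'):
    c=snap(n,n+'0'); print(n,c['K'],c['k1'],c['eye'],c['orientation'])
E
```

```text
pics
{'time_s': 0.0, 'q': array([-1.48729209e+00,  1.81492667e-01,  1.60800632e+00,  2.70873341e-06,
        1.35378595e+00, -2.06295190e-01]), 'dq': array([ 6.78118661e-05,  1.21358842e-03, -1.73644038e-03, -2.88781177e-04,
       -1.81209027e-03,  6.43884479e-04]), 'joint_efforts': array([-8.59909433e-04, -4.44869292e+01, -3.51334620e+01, -2.63595439e-04,
        9.01123392e-03, -9.67162521e-06]), 'eef_pos': array([ 0.16428597, -0.55046406,  0.23041216]), 'eef_rot': array([-8.44468730e-04,  9.89520079e-01,  1.44392855e-01,  5.32366506e-05]), 'wrist_force': array([ 0.03176935,  0.56498623, -0.27399573]), 'torque': array([-0.00994733,  0.04830507,  0.01374712]), 'opening': 1.0043084203658796}
scene [[463.71133964   0.         279.82381583]
 [  0.         463.71133964 211.3749694 ]
 [  0.           0.           1.        ]] -0.027717302075160242 [1.16687972 0.87222253 1.02398673] [0.26857592 0.12644196 0.38076569 0.8757265 ]
top [[381.88315355   0.         279.09017189]
 [  0.         381.88315355 209.96121795]
 [  0.           0.           1.        ]] 0.021229449394274645 [0.42800571 0.02207807 1.21402042] [ 0.71363668  0.03482519 -0.0378028  -0.69862782]
wrist [[313.47625361   0.         276.93046848]
 [  0.         313.47625361 212.41347347]
 [  0.           0.           1.        ]] -0.06960623252427771 [ 0.22855786 -0.53225659  0.37361056] [ 0.79451866 -0.10643333  0.07980074 -0.59248957]
```

View pics/scene0.png

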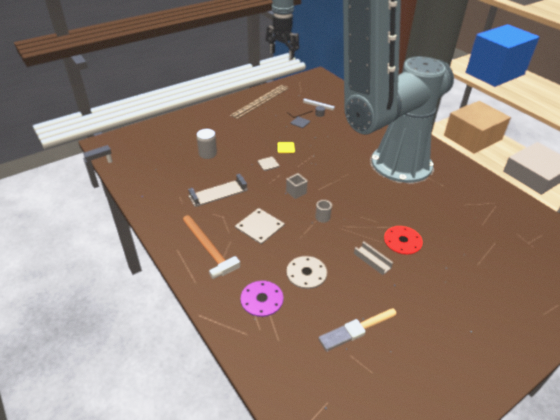

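View pics/top0.png

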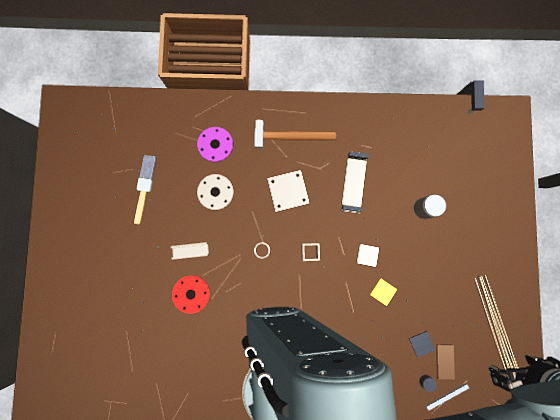

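View pics/wrist0.png

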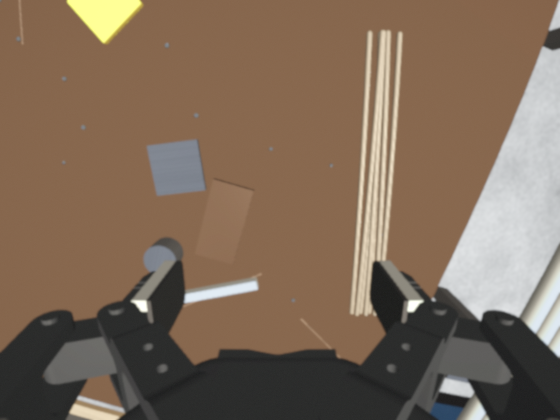

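The top view shows purple (215,144), red (191,294) and yellow (383,292) look-alikes. The parts are:
- flange (215,192)
- plate (288,191)
- jig (354,182)
- channel (190,251)
- pipe (262,250)
- tube (311,252)
- cap (368,255)

I'll measure these now.

```bash
python3 - <<'E'
from h import *
c=load('top0'); hsv=cv2.cvtColor(c['img'],cv2.COLOR_RGB2HSV)
m=((hsv[...,1]<75)&(hsv[...,2]>100)).astype(np.uint8)*255
m[:130]=0; m[275:]=0; m[:,:165]=0; m[:,400:]=0
cs,_=cv2.findContours(m,cv2.RETR_EXTERNAL,cv2.CHAIN_APPROX_NONE)
zs={'flange':.008,'plate':.008,'jig':.008,'channel':.025,'pipe':.055,'tube':.055,'cap':.008}
cen={'flange':(215,192),'plate':(288,191),'jig':(354,182),'channel':(190,251),'pipe':(262,250),'tube':(311,252),'cap':(368,255)}
for k in cs:
    if cv2.contourArea(k)<60: continue
    u=cv2.minAreaRect(k)[0]
    n=min(cen,key=lambda a:np.hypot(u[0]-cen[a][0],u[1]-cen[a][1]))
    P=toplane(c,k[:,0,:],zs[n])[:,:2]
    # grow half a pixel ignored
    r=cv2.minAreaRect((P*1000).astype(np.float32))
    cc,rad=cv2.minEnclosingCircle((P*1000).astype(np.float32))
    b=cv2.boxPoints(r); e=b[1]-b[0]; f=b[2]-b[1]
    L=e if np.hypot(*e)>np.hypot(*f) else f
    print(n,np.round(u,1),'c',np.round(r[0],1),'size',np.round(r[1],1),'long ang',round(float(np.degrees(np.arctan2(L[1],L[0])))%180,1),'circ',np.round(cc,1),round(rad,1))
E
python3 - <<'E'
import cv2
a=cv2.imread('pics/top0.png')[125:315,160:450]
cv2.imwrite('pics/top0z.png',cv2.resize(a,(800,524),interpolation=cv2.INTER_CUBIC))
E
```

```text
cap [367.5 254.9] c [ 416.8 -261.9] size [61.6 61.5] long ang 80.1 circ [ 417.  -262.5] 41.0
tube [310.5 251.5] c [423.7 -79. ] size [51.  51.7] long ang 91.2 circ [422.6 -79.2] 35.0
pipe [261.5 250. ] c [425.1  69. ] size [48.  45.3] long ang 1.4 circ [425.  69.] 24.7
channel [189.6 250.4] c [419.3 291.7] size [ 41.5 112.7] long ang 97.5 circ [418.7 293. ] 58.3
flange [214.8 191.8] c [606.6 224.4] size [111.8 112.4] long ang 136.9 circ [607.6 223.9] 58.2
plate [287.9 190.4] c [616.   -8.3] size [111.8 111.8] long ang 105.3 circ [615.8  -7.4] 77.3
jig [353.7 184.8] c [ 639.  -218.5] size [ 65.8 174.9] long ang 174.9 circ [ 638.4 -224.4] 91.2
plate [258.5 138. ] c [785.   89.9] size [26.  54.4] long ang 177.9 circ [785.   88.2] 29.4
```

View pics/top0z.png

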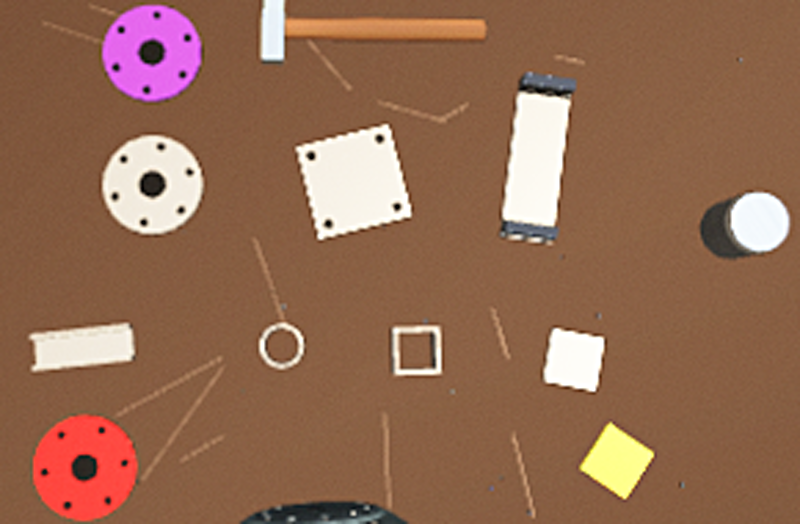

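```bash
python3 - <<'E'
from h import *
c=load('top0'); hsv=cv2.cvtColor(c['img'],cv2.COLOR_RGB2HSV).astype(int)
print(hsv[150:160:2,356].tolist(), hsv[204:214:2,352].tolist())
I=c['img'].astype(int)
m=((I[...,2]>I[...,0]+4)&(hsv[...,2]<160)).astype(np.uint8)*255
m[:140]=0;m[225:]=0;m[:,:335]=0;m[:,:][:,375:]=0
n,l,s,ce=cv2.connectedComponentsWithStats(m)
for i in range(1,n):
    if s[i,4]>30:
        print(s[i],ce[i]); 
        for z in (.008,.033): print(z,toplane(c,ce[i],z)*1000)
S=load('scene0'); 
for n,p in dict(jig=(.638,-.221,.008),plate=(.616,-.008,.008),flange=(.607,.224,.008),tube=(.4237,-.079,.055),pipe=(.425,.069,.055),ch=(.419,.292,.025),cap=(.417,-.262,.008)).items(): print(n,proj(S,p))
E
python3 - <<'E'
import cv2
a=cv2.imread('pics/scene0.png')[120:300,180:440]
cv2.imwrite('pics/scene0z.png',cv2.resize(a,(800,554),interpolation=cv2.INTER_CUBIC))
E
```

```text
[[12, 137, 140], [167, 21, 107], [110, 37, 124], [100, 25, 93], [18, 111, 30]] [[30, 3, 255], [150, 4, 115], [113, 44, 117], [102, 48, 95], [15, 66, 206]]
[349 152  20   6  74] [358.36486486 154.51351351]
0.008 [[ 737.49152519 -233.31904537    8.        ]]
0.033 [[ 731.07609035 -228.02483323   33.        ]]
[343 205  19   7  74] [352.         208.08108108]
0.008 [[ 563.40904806 -213.17493031    8.        ]]
0.033 [[ 560.60222702 -208.29829226   33.        ]]
jig [[220.43637097 190.75330477]]
plate [[259.93887921 224.94765997]]
flange [[306.83034139 271.38490746]]
tube [[296.87223178 180.07912112]]
pipe [[324.31259179 205.01200113]]
ch [[373.01051967 254.80718283]]
cap [[268.22485243 163.11937074]]
```

View pics/scene0z.png

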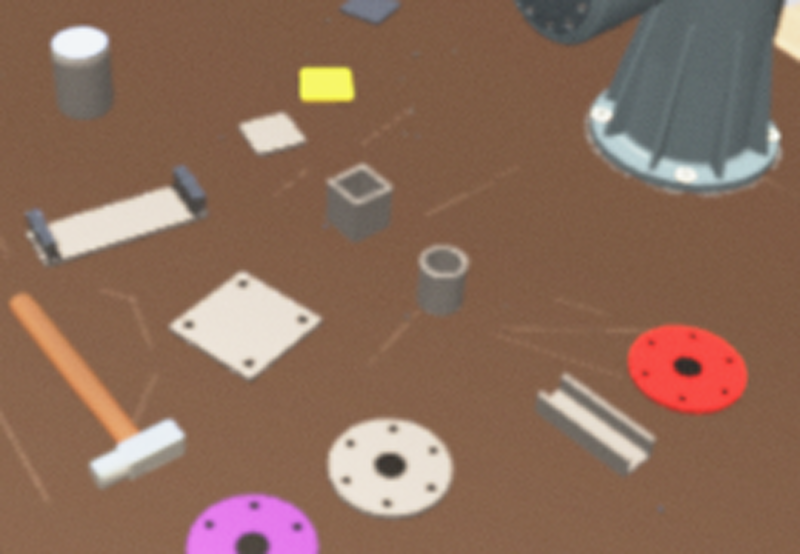

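```bash
cat >> h.py <<'E'
def st():
    o=ctrl.get_obs(); M=Rq(o['eef_rot']); th=np.degrees(np.arctan2(M[1,0],M[0,0]))
    print('t',round(o['time_s'],2),'pos',np.round(o['eef_pos'],4),'th',round(th,2),'tilt',np.round(np.degrees([M[0,2],M[1,2]]),2),'open',round(o['opening']*85.4,1),'F',np.round(o['wrist_force'],1),'q',np.round(o['q'],2))
    return o,M,th
def go(x,y,z,th):
    o,M,t=st()
    d=(th-t+180)%360-180
    tt=np.radians(th); d3=np.array([x,y,z])-o['eef_pos']
    X=np.array([np.cos(tt),np.sin(tt),0]);Y=np.array([np.sin(tt),-np.cos(tt),0])
    t0=np.radians(t);X0=np.array([np.cos(t0),np.sin(t0),0]);Y0=np.array([np.sin(t0),-np.cos(t0),0])
    print('rz',round(-np.radians(d),4),'then trans',np.round([d3@X,d3@Y,-d3[2]],4),'| trans first',np.round([d3@X0,d3@Y0,-d3[2]],4),'tilt fix(tool x,y)',np.round([0,0],1))
E
python3 -c "
from h import *
go(.4237,-.079,.23,1.2)"
```

```text
t 0.15 pos [ 0.1643 -0.5506  0.2306] th 16.6 tilt [-0.01  0.08] open 85.4 F [-0.4  0.4  0.3] q [-1.49  0.18  1.61 -0.    1.35 -0.21]
rz 0.2688 then trans [ 0.2692 -0.4661  0.0006] | trans first [ 0.3834 -0.3778  0.0006] tilt fix(tool x,y) [0 0]
```

apply_moves:
  plan:
    - {"translation": [0,0,0],"angular": [0,0,0.135],"hand": 0.085}
    - {"translation": [0,0,0],"angular": [0,0,0.135],"hand": 0.085}
    - {"translation": [0.0299,-0.0518,0],"angular": [0,0,0],"hand": 0.085}
    - {"translation": [0.0299,-0.0518,0],"angular": [0,0,0],"hand": 0.085}
    - {"translation": [0.0299,-0.0518,0],"angular": [0,0,0],"hand": 0.085}
    - {"translation": [0.0299,-0.0518,0],"angular": [0,0,0],"hand": 0.085}
    - {"translation": [0.0299,-0.0518,0],"angular": [0,0,0],"hand": 0.085}
    - {"translation": [0.0299,-0.0518,0],"angular": [0,0,0],"hand": 0.085}
    - {"translation": [0.0299,-0.0518,0],"angular": [0,0,0],"hand": 0.085}
    - {"translation": [0,0,0],"angular": [0,0,0],"hand": 0.085}

```text
time_s: 1.4
eef_pos: [0.3676, -0.1807, 0.2312]
eef_rot: [-0.0, 1.0, 0.014, 0.0]
wrist_force: [-0.2, 0.3, -0.2]
opening: 0.999
```

```bash
python3 -c "
from h import *
go(.4237,-.079,.23,1.2)
snap('wrist','w1')"
```

```text
t 1.4 pos [ 0.3676 -0.1807  0.2312] th 1.55 tilt [0.01 0.05] open 85.3 F [-0.2  0.3 -0.2] q [-0.75 -0.21  2.    0.    1.36  0.79]
rz 0.0061 then trans [ 0.0582 -0.1005  0.0012] | trans first [ 0.0588 -0.1001  0.0012] tilt fix(tool x,y) [0 0]
```

View pics/w1.png

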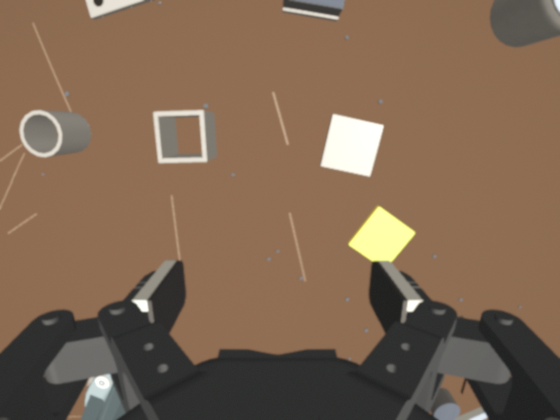

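The wrist view shows the tube top at about (181,137), the cap at (353,146) and the pipe at (42,133). I'll cross-check the positions from this view.

```bash
cat >> h.py <<'E'
def blobs(c,z,roi,f=None,minA=150,thr=(75,165)):
    hsv=cv2.cvtColor(c['img'],cv2.COLOR_RGB2HSV)
    m=((hsv[...,1]<thr[0])&(hsv[...,2]>thr[1])).astype(np.uint8)*255
    mm=np.zeros_like(m); x0,y0,x1,y1=roi; mm[y0:y1,x0:x1]=m[y0:y1,x0:x1]
    cs,_=cv2.findContours(mm,cv2.RETR_EXTERNAL,cv2.CHAIN_APPROX_NONE)
    for k in cs:
        if cv2.contourArea(k)<minA: continue
        P=(toplane(c,k[:,0,:],z)[:,:2]*1000).astype(np.float32)
        r=cv2.minAreaRect(P); b=cv2.boxPoints(r); e=b[1]-b[0]; f=b[2]-b[1]
        L=e if np.hypot(*e)>np.hypot(*f) else f
        print('z',z,'px',np.round(k[:,0].mean(0)),'c',np.round(r[0],1),'size',np.round(r[1],1),'long',round(float(np.degrees(np.arctan2(L[1],L[0])))%180,1),'circ',np.round(cv2.minEnclosingCircle(P)[0],1),round(cv2.minEnclosingCircle(P)[1],1))
E
python3 -c "
from h import *
c=load('w1')
blobs(c,.055,(10,90,230,190)); blobs(c,.008,(300,90,400,200))"
```

```text
z 0.055 px [ 40. 133.] c [425.9  65.4] size [48.4 48. ] long 43.7 circ [425.5  65.5] 24.6
z 0.055 px [180. 136.] c [423.4 -82.6] size [52.4 52.1] long 2.5 circ [423.3 -82.9] 35.5
z 0.008 px [352. 145.] c [ 416.8 -266.2] size [62.2 62.1] long 79.9 circ [ 416.6 -266.2] 42.5
```

apply_moves:
  plan:
    - {"translation": [0.03,-0.05,0],"angular": [0,0,0],"hand": 0.085}
    - {"translation": [0.0282,-0.0485,0],"angular": [0,0,-0.005],"hand": 0.085}
    - {"translation": [0,0,0.055],"angular": [0,0,0],"hand": 0.085}
    - {"translation": [0,0,0.055],"angular": [0,0,0],"hand": 0.085}
    - {"translation": [0,0,0.05],"angular": [0,0,0],"hand": 0.085}
    - {"translation": [0,0,0.03],"angular": [0,0,0],"hand": 0.085}
    - {"translation": [0,0,0.018],"angular": [0,0,0],"hand": 0.085}
    - {"translation": [0,0,0],"angular": [0,0,0],"hand": 0.085}

```text
time_s: 2.45
eef_pos: [0.4211, -0.0857, 0.0219]
eef_rot: [-0.001, 1.0, 0.011, -0.002]
wrist_force: [-1.2, -0.4, 0.8]
opening: 0.992
```

```bash
python3 -c "
from h import *
go(.4236,-.081,.022,1.8)
snap('wrist','w2')"
```

```text
t 2.45 pos [ 0.4211 -0.0857  0.0219] th 1.28 tilt [-0.2   0.09] open 84.7 F [-1.2 -0.4  0.8] q [-0.48  0.19  2.1  -0.    0.86  1.07]
rz -0.009 then trans [ 0.0026 -0.0046 -0.0001] | trans first [ 0.0026 -0.0046 -0.0001] tilt fix(tool x,y) [0 0]
```

View pics/w2.png

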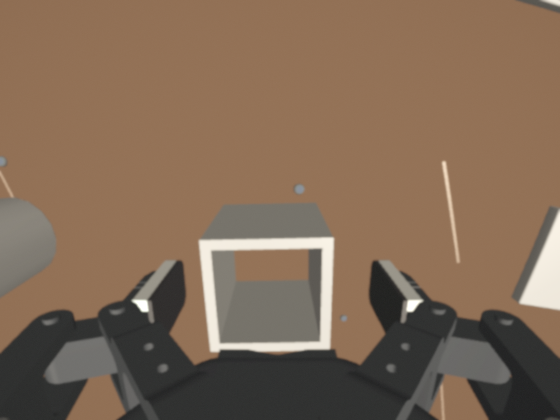

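```bash
python3 -c "
from h import *
c=load('w2')
print(toplane(c,[(203,243),(331,243),(331,346),(211,347)],.055).round(4)); print(toplane(c,[(203,243),(331,243),(331,346),(211,347)],.055).mean(0))"
```

```text
[[ 0.4457 -0.0581  0.055 ]
 [ 0.4468 -0.1061  0.055 ]
 [ 0.4006 -0.1095  0.055 ]
 [ 0.3989 -0.0592  0.055 ]]
[ 0.423      -0.08322638  0.055     ]
```

apply_moves:
  plan:
    - {"translation": [0.0025,-0.0045,0],"angular": [0,0,-0.005],"hand": 0.085}
    - {"translation": [0,0,0],"angular": [0,0,0],"hand": 0.045}
    - {"translation": [0,0,0],"angular": [0,0,0],"hand": 0.04}
    - {"translation": [0,0,0],"angular": [0,0,0],"hand": 0.04}
    - {"translation": [0,0,0],"angular": [0,0,0],"hand": 0.04}
    - {"translation": [0,0,0],"angular": [0,0,0],"hand": 0.04}
    - {"translation": [0,0,0],"angular": [0,0,0],"hand": 0.04}

```text
time_s: 3.38
eef_pos: [0.4259, -0.0806, 0.0243]
eef_rot: [0.001, 1.0, 0.015, 0.001]
wrist_force: [-0.9, 0.0, 6.3]
opening: 0.572
```

```bash
python3 -c "
from h import *
st()
c=snap('wrist','w3')"
```

```text
t 3.38 pos [ 0.4259 -0.0806  0.0243] th 1.74 tilt [ 0.09 -0.07] open 48.8 F [-0.9  0.   6.3] q [-0.46  0.19  2.09 -0.    0.86  1.08]
```

View pics/w3.png

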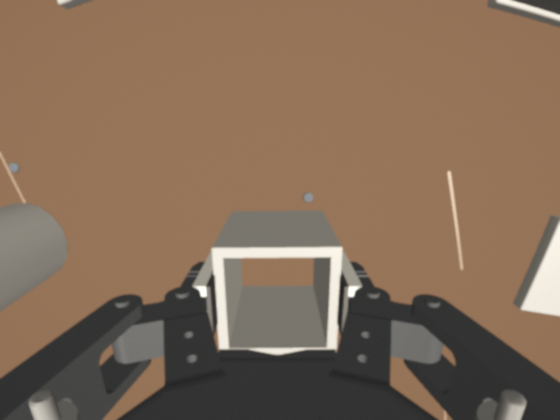

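The tube is gripped at an opening of 48.8 mm. Next I'll lift it, turn it to the plate angle and look at the plate from the wrist.

apply_moves:
  plan:
    - {"translation": [0,0,-0.03],"angular": [0,0,0],"hand": 0.04}
    - {"translation": [0,0,-0.06],"angular": [0,0,0],"hand": 0.04}
    - {"translation": [0,0,-0.06],"angular": [0,0,-0.118],"hand": 0.04}
    - {"translation": [0,0,-0.04],"angular": [0,0,-0.118],"hand": 0.04}
    - {"translation": [0.04,-0.02,0],"angular": [0,0,0],"hand": 0.04}
    - {"translation": [0,0,0],"angular": [0,0,0],"hand": 0.04}

```text
time_s: 4.18
eef_pos: [0.4594, -0.0489, 0.2138]
eef_rot: [-0.0, 0.991, 0.134, 0.001]
wrist_force: [-0.3, -0.6, -4.8]
opening: 0.572
```

```bash
python3 -c "
from h import *
go(.616,-.010,.2,15.3)
snap('wrist','w4')
"
```

```text
t 4.17 pos [ 0.4594 -0.0489  0.2138] th 15.37 tilt [0.08 0.01] open 48.9 F [-0.3 -0.6 -4.8] q [-0.36 -0.06  1.9   0.    1.3   0.94]
rz 0.0012 then trans [0.1613 0.0038 0.0138] | trans first [0.1613 0.004  0.0138] tilt fix(tool x,y) [0 0]
```

View pics/w4.png

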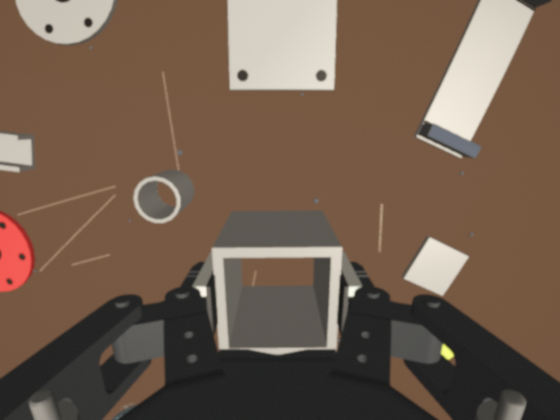

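The wrist view shows the plate's near edge from (229,90) to (335,90), parallel to the tube. The near jig stop is at about (448,142).

```bash
python3 -c "
from h import *
c=load('w4')
a=toplane(c,[(229,90),(335,90),(242.5,75),(321,75)],.008); print(a.round(4)); d=a[1]-a[0]; print(np.degrees(np.arctan2(d[1],d[0]))+90)
X=np.array([np.cos(np.radians(15.3)),np.sin(np.radians(15.3)),0])
print('centre',(a[:2].mean(0)+.055*X).round(4),(a[2:].mean(0)+.041*X).round(4))
# tube
o,M,th=st()
tz=.2138+.055-.0243
b=toplane(c,[(215,248),(341,248),(336,349),(219,348)],tz); print((b-o['eef_pos'])@M)
"
```

```text
[[ 0.5481  0.0268  0.008 ]
 [ 0.5778 -0.081   0.008 ]
 [ 0.5663  0.0167  0.008 ]
 [ 0.5881 -0.0624  0.008 ]]
15.389382094653627
centre [ 0.616  -0.0126  0.008 ] [ 0.6168 -0.012   0.008 ]
t 4.22 pos [ 0.4582 -0.0494  0.2129] th 15.35 tilt [-0.06  0.02] open 48.5 F [-1.1 -1.5 -2.5] q [-0.37 -0.06  1.9  -0.    1.3   0.94]
[[ 0.02317626 -0.02331109 -0.03155893]
 [ 0.02313587  0.02523457 -0.03158465]
 [-0.02351528  0.02592285 -0.03154339]
 [-0.02292837 -0.02433912 -0.03151725]]
```

apply_moves:
  plan:
    - {"translation": [0.054,0.0015,0],"angular": [0,0,0],"hand": 0.04}
    - {"translation": [0.054,0.0015,0],"angular": [0,0,0],"hand": 0.04}
    - {"translation": [0.0543,0.001,0.02],"angular": [0,0,0],"hand": 0.04}
    - {"translation": [0,0,0.055],"angular": [0,0,0],"hand": 0.04}
    - {"translation": [0,0,0.055],"angular": [0,0,0],"hand": 0.04}
    - {"translation": [0,0,0.03],"angular": [0,0,0],"hand": 0.04}
    - {"translation": [0,0,0],"angular": [0,0,0],"hand": 0.04}

```text
time_s: 5.1
eef_pos: [0.6121, -0.0114, 0.0493]
eef_rot: [-0.001, 0.991, 0.132, -0.004]
wrist_force: [0.2, -0.8, -2.9]
opening: 0.577
```

```bash
python3 -c "
from h import *
go(.617,-.010,.033,15.3)
snap('wrist','w5')
"
```

```text
t 5.1 pos [ 0.6121 -0.0114  0.0493] th 15.21 tilt [-0.5   0.09] open 49.3 F [ 0.2 -0.8 -2.9] q [-0.21  0.48  1.62 -0.    1.05  1.09]
rz -0.0016 then trans [ 0.0051 -0.0001  0.0163] | trans first [ 0.0051 -0.0001  0.0163] tilt fix(tool x,y) [0 0]
```

View pics/w5.png

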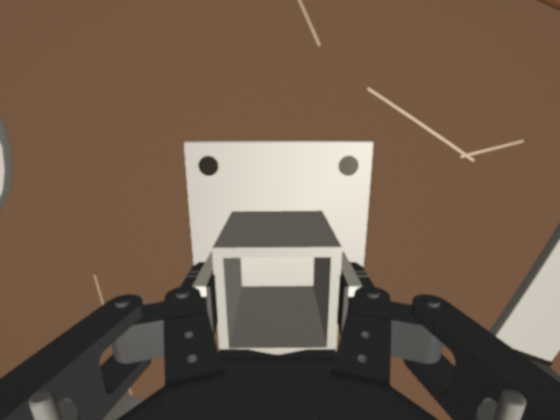

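```bash
python3 -c "
from h import *
c=load('w5')
a=toplane(c,[(185,143),(373,142),(208,165.5),(348,165.5)],.008)
o,M,th=st()
X=np.array([np.cos(np.radians(15.3)),np.sin(np.radians(15.3)),0])
print('centre',(a[:2].mean(0)-.055*X).round(4),(a[2:].mean(0)-.041*X).round(4))
"
```

```text
t 5.15 pos [ 0.6144 -0.0118  0.0519] th 15.21 tilt [-0.22  0.04] open 49.1 F [ 0.3 -0.  -1.9] q [-0.21  0.48  1.62 -0.    1.05  1.09]
centre [ 0.6157 -0.0124  0.008 ] [ 0.6161 -0.0117  0.008 ]
```

apply_moves:
  plan:
    - {"translation": [0.002,0,0.01],"angular": [0,0,0],"hand": 0.04}
    - {"translation": [0,0,0.004],"angular": [0,0,0],"hand": 0.04}
    - {"translation": [0,0,0],"angular": [0,0,0],"hand": 0.04}

```text
time_s: 5.52
eef_pos: [0.6181, -0.0111, 0.0397]
eef_rot: [0.0, 0.991, 0.133, 0.0]
wrist_force: [-0.4, -0.3, -3.6]
opening: 0.576
```

```bash
python3 -c "
from h import *
go(.617,-.0115,.033,15.3)
"
```

```text
t 5.53 pos [ 0.6181 -0.0111  0.0397] th 15.23 tilt [ 0.03 -0.01] open 49.2 F [-0.4 -0.3 -3.6] q [-0.21  0.5   1.61 -0.    1.03  1.1 ]
rz -0.0012 then trans [-0.0012  0.0001  0.0067] | trans first [-0.0012  0.0001  0.0067] tilt fix(tool x,y) [0 0]
```

apply_moves:
  plan:
    - {"translation": [-0.001,0,0.003],"angular": [0,0,0],"hand": 0.04}
    - {"translation": [0,0,0.002],"angular": [0,0,0],"hand": 0.04}
    - {"translation": [0,0,0.001],"angular": [0,0,0],"hand": 0.04}
    - {"translation": [0,0,0],"angular": [0,0,0],"hand": 0.04}

```text
time_s: 6.02
eef_pos: [0.6169, -0.0113, 0.0332]
eef_rot: [-0.0, 0.991, 0.132, -0.0]
wrist_force: [-0.3, 0.3, -3.1]
opening: 0.573
```

```bash
python3 -c "
from h import *
st()
"
```

```text
t 6.03 pos [ 0.6169 -0.0113  0.0332] th 15.23 tilt [-0.01  0.  ] open 48.9 F [-0.3  0.3 -3.1] q [-0.21  0.51  1.62 -0.    1.02  1.09]
```

apply_moves:
  plan:
    - {"translation": [0,0,0.0015],"angular": [0,0,0],"hand": 0.04}
    - {"translation": [0,0,0],"angular": [0,0,0],"hand": 0.04}
    - {"translation": [0,0,0],"angular": [0,0,0],"hand": 0.055}
    - {"translation": [0,0,0],"angular": [0,0,0],"hand": 0.075}
    - {"translation": [0,0,0],"angular": [0,0,0],"hand": 0.08}
    - {"translation": [0,0,0],"angular": [0,0,0],"hand": 0.08}
    - {"translation": [0,0,-0.04],"angular": [0,0,0],"hand": 0.08}
    - {"translation": [0,0,-0.06],"angular": [0,0,0],"hand": 0.08}
    - {"translation": [0,0,-0.06],"angular": [0,0,0],"hand": 0.08}
    - {"translation": [-0.055,0,-0.02],"angular": [0,0,0],"hand": 0.08}

```text
time_s: 7.28
eef_pos: [0.568, -0.0265, 0.2174]
eef_rot: [0.002, 0.991, 0.133, 0.005]
wrist_force: [-0.1, -1.3, 0.4]
opening: 0.933
```

apply_moves:
  plan:
    - {"translation": [-0.06,0,0],"angular": [0,0,0],"hand": 0.08}
    - {"translation": [0,0,0],"angular": [0,0,0],"hand": 0.08}

```text
time_s: 7.52
eef_pos: [0.5019, -0.0414, 0.2109]
eef_rot: [-0.001, 0.991, 0.132, -0.001]
wrist_force: [0.7, 0.0, 0.0]
opening: 0.934
```

```bash
python3 -c "
from h import *
c=snap('wrist','w6')
t=snap('top','t6')
go(.417,-.264,.2,-9.9)
"
```

```text
t 7.62 pos [ 0.5062 -0.0418  0.2124] th 15.18 tilt [ 0.1  -0.02] open 80.2 F [ 0.2 -0.9  0. ] q [-0.32  0.05  1.79  0.    1.3   0.99]
rz 0.4378 then trans [-0.0496  0.2342  0.0124] | trans first [-0.1442  0.1911  0.0124] tilt fix(tool x,y) [0 0]
```

View pics/w6.png

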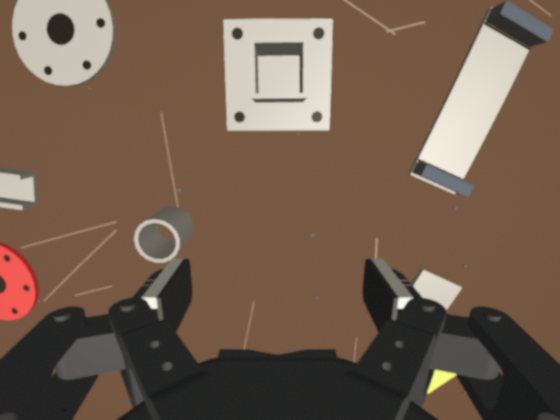

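View pics/t6.png

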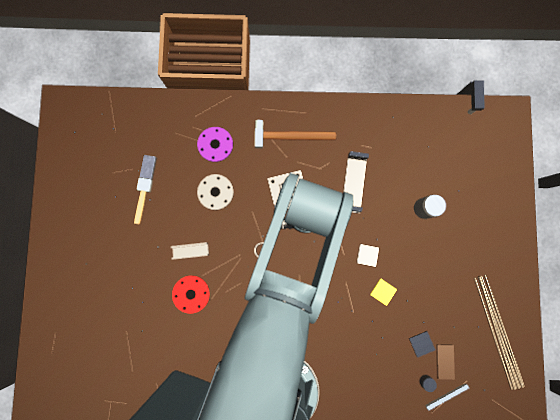

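The tube stands on the plate, with its top at about (279,70). Zooming in to measure.

```bash
python3 -c "
import cv2
a=cv2.imread('pics/w6.png')[0:200,210:555]
cv2.imwrite('pics/w6z.png',cv2.resize(a,(800,464),interpolation=cv2.INTER_CUBIC))"
```

```text
(no output)
```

View pics/w6z.png

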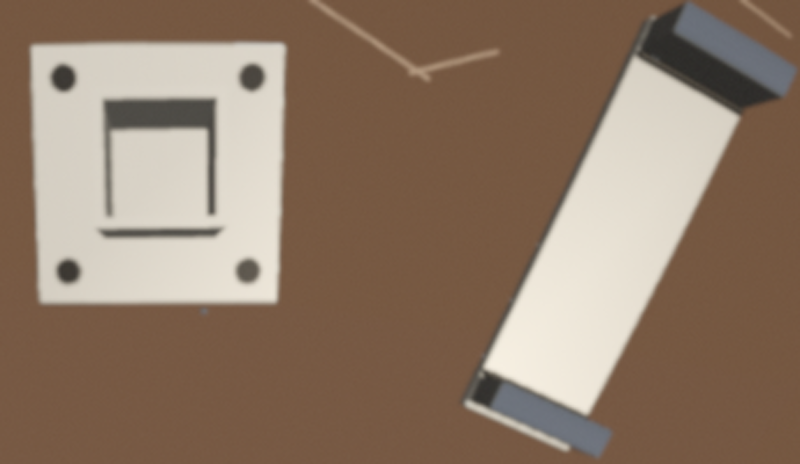

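```bash
python3 -c "
from h import *
c=load('w6'); s=345/800
f=lambda L,z:toplane(c,[(210+x*s,y*s) for x,y in L],z)[:,:2]
X=np.array([np.cos(np.radians(15.3)),np.sin(np.radians(15.3))])
b=f([(31,45),(285,43),(278,303),(40,303)],.008);print('plate',b.mean(0).round(4))
b=f([(63,77),(252,77),(248,271),(68,271)],.008);print('plate holes',b.mean(0).round(4))
b=f([(98,230),(224,230)],.063);print('tube near',(b.mean(0)+.025*X).round(4), np.linalg.norm(b[1]-b[0]))
b=f([(103,98),(217,98)],.063);print('tube far inner',(b.mean(0)-.021*X).round(4), np.linalg.norm(b[1]-b[0]),(b[1]-b[0]))
far=f([(636,53),(741,115)],.008); near=f([(465,403)],.008)
side=f([(650,18),(465,403)],.008); d=side[0]-side[1]; print('jig dir',np.degrees(np.arctan2(d[1],d[0])),np.linalg.norm(d))
d/=np.linalg.norm(d); n=np.array([-d[1],d[0]])
print('strip edge sep',(far[0]-far[1])@n, (near[0]-far[1])@n)
s2=f([(636,53),(482,370),(741,115),(588,416)],.008); print(np.degrees([np.arctan2(*(s2[0]-s2[1])[::-1]),np.arctan2(*(s2[2]-s2[3])[::-1])]))
print('c from far',(far.mean(0)-.079*d).round(4),'c from near corner',(near[0]+.095*d-.03*n).round(4))
"
```

```text
plate [ 0.6162 -0.0127]
plate holes [ 0.6164 -0.0122]
tube near [ 0.6141 -0.0139] 0.04797304121564118
tube far inner [ 0.6149 -0.0134] 0.04193584284737625 [ 0.01094806 -0.04048154]
jig dir -6.869300945807081 0.1878175558441707
strip edge sep 0.060009764324451265 0.060862904800847675
[-7.10538778 -6.90134069]
c from far [ 0.6451 -0.224 ] c from near corner [ 0.6478 -0.2235]
```

The tube is centred on the plate within about 2 mm. Now the cap.

apply_moves:
  plan:
    - {"translation": [0,0,0],"angular": [0,0,0.146],"hand": 0.08}
    - {"translation": [0,0,0],"angular": [0,0,0.146],"hand": 0.08}
    - {"translation": [0,0,0],"angular": [0,0,0.146],"hand": 0.08}
    - {"translation": [-0.012,0.058,0],"angular": [0,0,0],"hand": 0.08}
    - {"translation": [-0.012,0.058,0],"angular": [0,0,0],"hand": 0.08}
    - {"translation": [-0.012,0.058,0],"angular": [0,0,0],"hand": 0.08}
    - {"translation": [-0.012,0.058,0],"angular": [0,0,0],"hand": 0.08}
    - {"translation": [0,0,0.05],"angular": [0,0,0],"hand": 0.08}
    - {"translation": [0,0,0.05],"angular": [0,0,0],"hand": 0.08}
    - {"translation": [0,0,0.04],"angular": [0,0,0],"hand": 0.08}

```text
time_s: 8.88
eef_pos: [0.4198, -0.2626, 0.07]
eef_rot: [-0.0, 0.996, -0.086, 0.0]
wrist_force: [-0.8, -1.0, 0.0]
opening: 0.938
```

apply_moves:
  plan:
    - {"translation": [0,0,0.025],"angular": [0,0,0],"hand": 0.08}
    - {"translation": [0,0,0],"angular": [0,0,0],"hand": 0.08}
    - {"translation": [0,0,0],"angular": [0,0,0],"hand": 0.08}

```text
time_s: 9.25
eef_pos: [0.4203, -0.2628, 0.0477]
eef_rot: [0.001, 0.996, -0.086, 0.001]
wrist_force: [0.1, 0.7, -0.3]
opening: 0.935
```

```bash
python3 -c "
from h import *
c=snap('wrist','w7')
go(.417,-.264,.02,-9.9)
blobs(c,.008,(190,150,370,355))
"
```

```text
t 9.3 pos [ 0.4204 -0.263   0.0481] th -9.84 tilt [ 0.11 -0.11] open 80.1 F [ 0.9  0.4 -0.4] q [-0.8   0.26  1.93  0.    0.94  0.94]
rz 0.001 then trans [-0.0031  0.0016  0.0281] | trans first [-0.0031  0.0016  0.0281] tilt fix(tool x,y) [0 0]
z 0.008 px [281. 241.] c [ 416.6 -265.8] size [60.5 59.8] long 80.1 circ [ 416.5 -265.7] 41.8
```

View pics/w7.png

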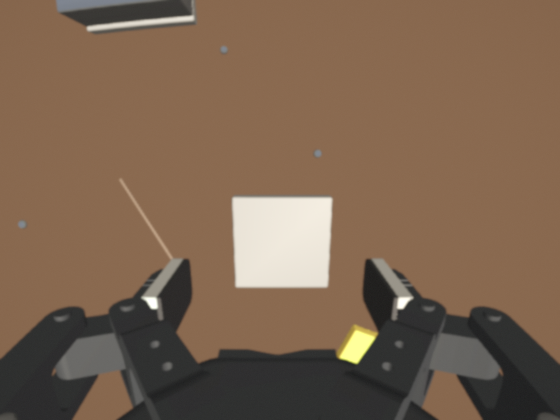

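apply_moves:
  plan:
    - {"translation": [-0.0032,0.0015,0.025],"angular": [0,0,0],"hand": 0.072}
    - {"translation": [0,0,0.014],"angular": [0,0,0],"hand": 0.072}
    - {"translation": [0,0,0.006],"angular": [0,0,0],"hand": 0.072}
    - {"translation": [0,0,0],"angular": [0,0,0],"hand": 0.072}
    - {"translation": [0,0,0],"angular": [0,0,0],"hand": 0.072}

```text
time_s: 9.93
eef_pos: [0.4161, -0.2632, 0.0024]
eef_rot: [0.0, 0.996, -0.086, 0.0]
wrist_force: [0.0, 0.7, -0.1]
opening: 0.846
```

```bash
python3 -c "
from h import *
c=snap('wrist','w8')
go(.417,-.264,-.001,-9.9)
"
```

```text
t 9.97 pos [ 0.416  -0.2632  0.0024] th -9.86 tilt [ 0.05 -0.05] open 72.2 F [-0.1 -0.  -0.3] q [-0.81  0.35  1.95  0.    0.85  0.94]
rz 0.0007 then trans [0.0011 0.0006 0.0034] | trans first [0.0011 0.0006 0.0034] tilt fix(tool x,y) [0 0]
```

View pics/w8.png

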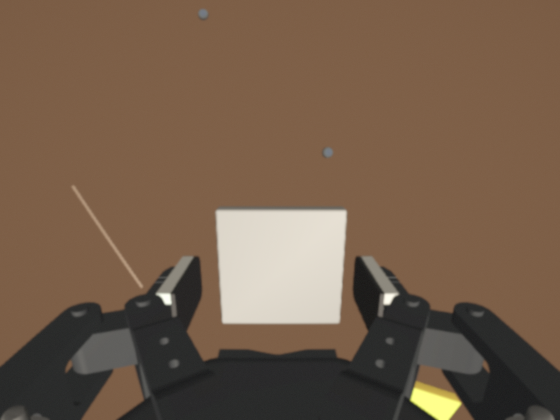

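apply_moves:
  plan:
    - {"translation": [0.001,0,0.003],"angular": [0,0,0],"hand": 0.068}
    - {"translation": [0,0,0.0015],"angular": [0,0,0],"hand": 0.064}
    - {"translation": [0,0,0],"angular": [0,0,0],"hand": 0.064}

```text
time_s: 10.35
eef_pos: [0.4165, -0.263, -0.0028]
eef_rot: [0.0, 0.996, -0.086, -0.0]
wrist_force: [-0.0, -1.4, 0.6]
opening: 0.752
```

```bash
python3 -c "
from h import *
st()
"
```

```text
t 10.35 pos [ 0.4165 -0.263  -0.0028] th -9.87 tilt [-0. -0.] open 64.2 F [-0.  -1.4  0.6] q [-0.8   0.36  1.95 -0.    0.84  0.94]
```

apply_moves:
  plan:
    - {"translation": [0,0,0],"angular": [0,0,0],"hand": 0.055}
    - {"translation": [0,0,0],"angular": [0,0,0],"hand": 0.05}
    - {"translation": [0,0,0],"angular": [0,0,0],"hand": 0.05}
    - {"translation": [0,0,0],"angular": [0,0,0],"hand": 0.05}

```text
time_s: 10.85
eef_pos: [0.4167, -0.2634, -0.0019]
eef_rot: [0.0, 0.996, -0.086, 0.0]
wrist_force: [-2.9, 0.2, 7.7]
opening: 0.676
```

```bash
python3 -c "
from h import *
st()
"
```

```text
t 10.85 pos [ 0.4167 -0.2634 -0.0019] th -9.86 tilt [ 0.01 -0.04] open 57.8 F [-2.9  0.2  7.7] q [-0.8   0.36  1.95 -0.    0.84  0.94]
```

apply_moves:
  plan:
    - {"translation": [0,0,-0.02],"angular": [0,0,0],"hand": 0.05}
    - {"translation": [0,0,-0.05],"angular": [0,0,0],"hand": 0.05}
    - {"translation": [0,0,-0.06],"angular": [0,0,0],"hand": 0.05}
    - {"translation": [0,0,-0.06],"angular": [0,0,-0.145],"hand": 0.05}
    - {"translation": [0,0,0],"angular": [0,0,-0.145],"hand": 0.05}
    - {"translation": [0,0,0],"angular": [0,0,-0.148],"hand": 0.05}
    - {"translation": [0,0,0],"angular": [0,0,0],"hand": 0.05}

```text
time_s: 11.72
eef_pos: [0.4162, -0.2626, 0.1869]
eef_rot: [-0.0, 0.991, 0.132, -0.0]
wrist_force: [-0.2, 0.0, -1.7]
opening: 0.674
```

```bash
python3 -c "
from h import *
c=snap('wrist','w9')
go(.616,-.0115,.2,15.2)
"
```

```text
t 11.78 pos [ 0.4162 -0.2626  0.1868] th 15.06 tilt [-0.04  0.05] open 57.7 F [-0.1 -1.  -2.5] q [-0.8   0.04  1.86  0.    1.25  0.5 ]
rz -0.0025 then trans [ 0.2586 -0.1899 -0.0132] | trans first [ 0.2581 -0.1905 -0.0132] tilt fix(tool x,y) [0 0]
```

View pics/w9.png

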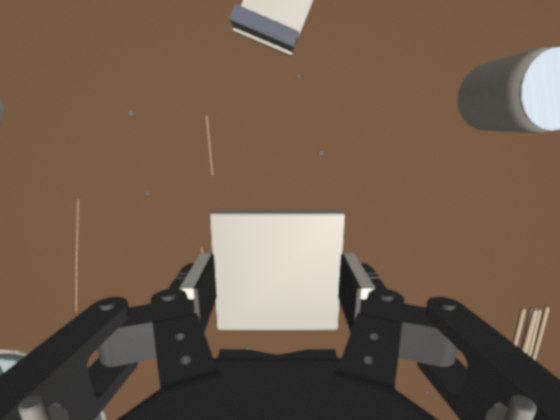

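```bash
python3 -c "
from h import *
c=load('w9'); o,M,th=st()
b=toplane(c,[(210,213),(344,213),(338,330),(217,330)],.1868+.010); print(((b-o['eef_pos'])@M).round(4), ((b-o['eef_pos'])@M).mean(0))
"
```

```text
t 11.78 pos [ 0.4162 -0.2626  0.1868] th 15.06 tilt [-0.04  0.05] open 57.7 F [-0.1 -1.  -2.5] q [-0.8   0.04  1.86  0.    1.25  0.5 ]
[[ 0.0301 -0.0289 -0.01  ]
 [ 0.0302  0.0303 -0.01  ]
 [-0.0303  0.0312 -0.01  ]
 [-0.0304 -0.0291 -0.0099]] [-0.0001082   0.00086589 -0.00997715]
```

apply_moves:
  plan:
    - {"translation": [0.043,-0.0317,0],"angular": [0,0,0],"hand": 0.05}
    - {"translation": [0.043,-0.0317,0],"angular": [0,0,0],"hand": 0.05}
    - {"translation": [0.043,-0.0317,0],"angular": [0,0,0],"hand": 0.05}
    - {"translation": [0.043,-0.0317,0],"angular": [0,0,0],"hand": 0.05}
    - {"translation": [0.043,-0.0317,0],"angular": [0,0,0],"hand": 0.05}
    - {"translation": [0.0436,-0.0315,0.02],"angular": [0,0,0],"hand": 0.05}
    - {"translation": [0,0,0.04],"angular": [0,0,0],"hand": 0.05}
    - {"translation": [0,0,0.03],"angular": [0,0,0],"hand": 0.05}
    - {"translation": [0,0,0],"angular": [0,0,0],"hand": 0.05}
    - {"translation": [0,0,0],"angular": [0,0,0],"hand": 0.05}

```text
time_s: 13.02
eef_pos: [0.6168, -0.012, 0.0983]
eef_rot: [0.0, 0.991, 0.132, 0.001]
wrist_force: [0.5, -0.2, -1.8]
opening: 0.675
```

```bash
python3 -c "
from h import *
c=snap('wrist','w10')
go(.616,-.0115,.062,15.2)
"
```

```text
t 13.07 pos [ 0.6173 -0.0122  0.099 ] th 15.16 tilt [ 0.15 -0.03] open 57.5 F [-0.5  0.9 -3.1] q [-0.21  0.41  1.6   0.    1.13  1.09]
rz -0.0007 then trans [-0.0011 -0.001   0.037 ] | trans first [-0.0011 -0.001   0.037 ] tilt fix(tool x,y) [0 0]
```

View pics/w10.png

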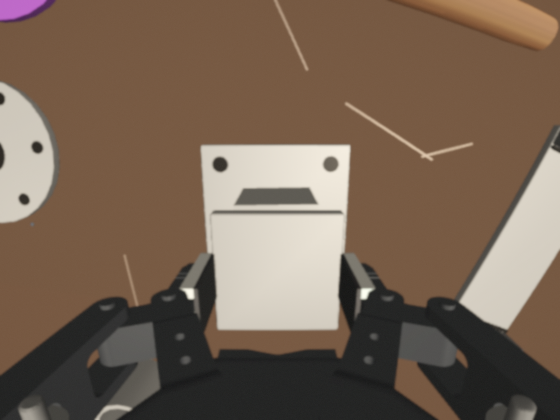

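apply_moves:
  plan:
    - {"translation": [-0.001,0,0.015],"angular": [0,0,0],"hand": 0.05}
    - {"translation": [0,0,0.01],"angular": [0,0,0],"hand": 0.05}
    - {"translation": [0,0,0.006],"angular": [0,0,0],"hand": 0.05}
    - {"translation": [0,0,0],"angular": [0,0,0],"hand": 0.05}
    - {"translation": [0,0,0],"angular": [0,0,0],"hand": 0.05}

```text
time_s: 13.7
eef_pos: [0.6155, -0.012, 0.0665]
eef_rot: [0.0, 0.991, 0.132, 0.0]
wrist_force: [-0.3, -0.2, -1.6]
opening: 0.68
```

```bash
python3 -c "
from h import *
go(.616,-.0115,.062,15.2)
snap('scene','s10')
c=snap('wrist','w11')
import cv2
a=cv2.imread('pics/s10.png')[140:270,180:350]
cv2.imwrite('pics/s10z.png',cv2.resize(a,(784,600),interpolation=cv2.INTER_CUBIC))
"
```

```text
t 13.7 pos [ 0.6155 -0.012   0.0665] th 15.23 tilt [ 0.02 -0.  ] open 58.0 F [-0.3 -0.2 -1.6] q [-0.21  0.46  1.61  0.    1.07  1.09]
rz 0.0005 then trans [ 0.0006 -0.0004  0.0045] | trans first [ 0.0006 -0.0004  0.0045] tilt fix(tool x,y) [0 0]
```

View pics/s10z.png

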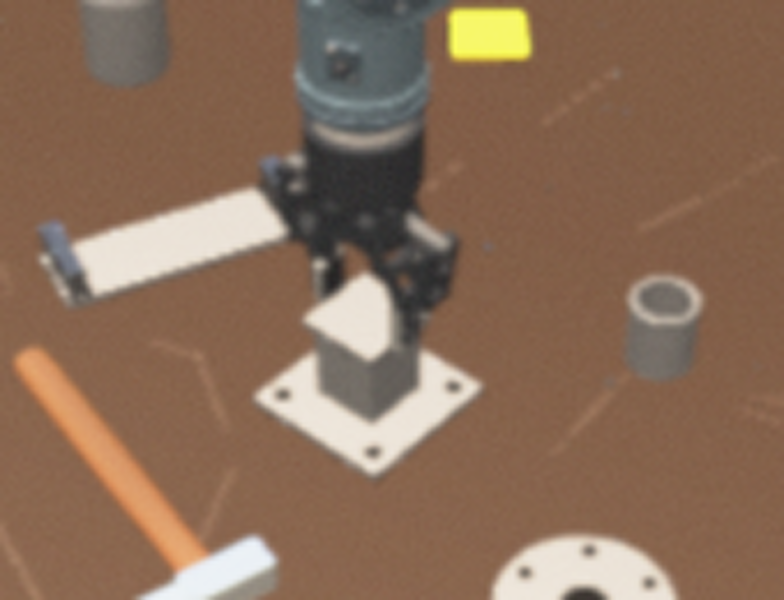

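View pics/w11.png

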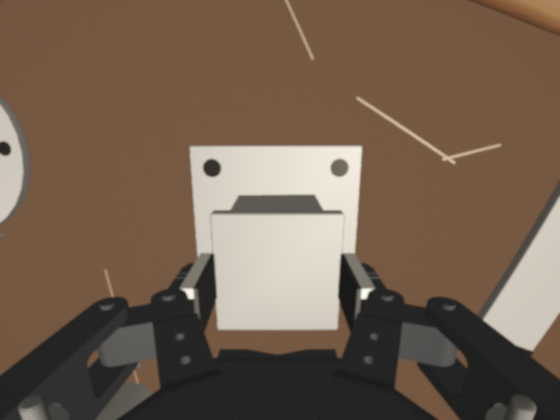

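The cap is square and centred over the tube. I'll lower it the last few millimetres.

apply_moves:
  plan:
    - {"translation": [0,0,0.003],"angular": [0,0,0],"hand": 0.05}
    - {"translation": [0,0,0.001],"angular": [0,0,0],"hand": 0.05}
    - {"translation": [0,0,0],"angular": [0,0,0],"hand": 0.05}

```text
time_s: 14.18
eef_pos: [0.6151, -0.012, 0.0621]
eef_rot: [-0.0, 0.991, 0.132, -0.0]
wrist_force: [-0.3, 0.8, -2.7]
opening: 0.676
```

```bash
python3 -c "
from h import *
st()"
```

```text
t 14.18 pos [ 0.6151 -0.012   0.0621] th 15.23 tilt [-0.02  0.  ] open 57.7 F [-0.3  0.8 -2.7] q [-0.21  0.46  1.61  0.    1.06  1.09]
```

apply_moves:
  plan:
    - {"translation": [0,0,0.001],"angular": [0,0,0],"hand": 0.05}
    - {"translation": [0,0,0.001],"angular": [0,0,0],"hand": 0.05}
    - {"translation": [0,0,0],"angular": [0,0,0],"hand": 0.05}

```text
time_s: 14.55
eef_pos: [0.6154, -0.012, 0.0611]
eef_rot: [0.0, 0.991, 0.133, 0.0]
wrist_force: [-3.7, -0.4, 5.0]
opening: 0.675
```

```bash
python3 -c "
from h import *
st()"
```

```text
t 14.55 pos [ 0.6154 -0.012   0.0611] th 15.24 tilt [ 0.02 -0.01] open 57.6 F [-3.7 -0.4  5. ] q [-0.21  0.46  1.61 -0.    1.06  1.09]
```

Contact (+5 N upward). I'll release and go up.

apply_moves:
  plan:
    - {"translation": [0,0,0],"angular": [0,0,0],"hand": 0.06}
    - {"translation": [0,0,0],"angular": [0,0,0],"hand": 0.068}
    - {"translation": [0,0,0],"angular": [0,0,0],"hand": 0.08}
    - {"translation": [0,0,0],"angular": [0,0,0],"hand": 0.08}
    - {"translation": [0,0,-0.03],"angular": [0,0,0],"hand": 0.08}
    - {"translation": [0,0,-0.05],"angular": [0,0,0],"hand": 0.08}
    - {"translation": [-0.03,0,-0.05],"angular": [0,0,0],"hand": 0.08}
    - {"translation": [-0.06,0,-0.03],"angular": [0,0,0],"hand": 0.08}
    - {"translation": [-0.02,0,0],"angular": [0,0,0],"hand": 0.08}
    - {"translation": [0,0,0],"angular": [0,0,0],"hand": 0.08}

```text
time_s: 15.8
eef_pos: [0.5124, -0.0401, 0.2189]
eef_rot: [0.0, 0.991, 0.132, 0.001]
wrist_force: [0.5, -0.1, -0.3]
opening: 0.935
```

```bash
python3 -c "
from h import *
c=snap('wrist','w12')
go(.4255,.067,.2,15.2)
"
```

```text
t 15.85 pos [ 0.5132 -0.0399  0.2186] th 15.19 tilt [ 0.06 -0.01] open 79.7 F [ 0.3 -0.1  0.1] q [-0.31  0.06  1.77  0.    1.31  1.  ]
rz -0.0002 then trans [-0.0566 -0.1262  0.0186] | trans first [-0.0566 -0.1261  0.0186] tilt fix(tool x,y) [0 0]
```

View pics/w12.png

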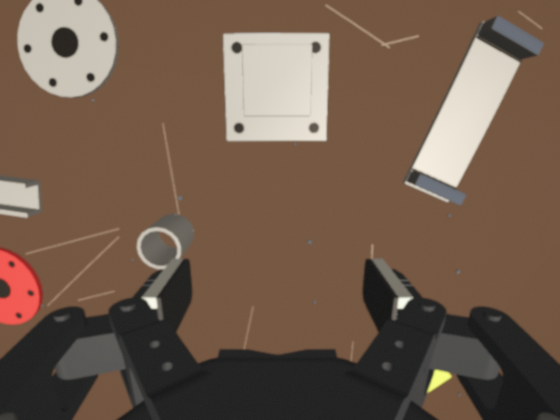

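```bash
python3 -c "
from h import *
c=load('w12')
print(toplane(c,[(243,44),(312,44),(310,116),(244,116)],.071).mean(0).round(4), toplane(c,[(65,42)],.008).round(4))
"
```

```text
[ 0.6158 -0.0134  0.071 ] [[0.6078 0.2204 0.008 ]]
```

apply_moves:
  plan:
    - {"translation": [-0.0194,-0.042,0],"angular": [0,0,0],"hand": 0.085}
    - {"translation": [-0.0194,-0.042,0],"angular": [0,0,0],"hand": 0.085}
    - {"translation": [-0.0194,-0.042,0],"angular": [0,0,0],"hand": 0.085}
    - {"translation": [0,0,0.04],"angular": [0,0,0],"hand": 0.085}
    - {"translation": [0,0,0.04],"angular": [0,0,0],"hand": 0.085}
    - {"translation": [0,0,0.04],"angular": [0,0,0],"hand": 0.085}
    - {"translation": [0,0,0],"angular": [0,0,0],"hand": 0.085}
    - {"translation": [0,0,0],"angular": [0,0,0],"hand": 0.085}

```text
time_s: 16.85
eef_pos: [0.425, 0.0666, 0.0992]
eef_rot: [0.0, 0.991, 0.133, 0.0]
wrist_force: [0.2, -0.1, -0.2]
opening: 0.995
```

```bash
python3 -c "
from h import *
c=snap('wrist','w13')
go(.4255,.067,.025,15.2)
blobs(c,.055,(190,150,370,355))
"
```

```text
t 16.9 pos [0.4254 0.0665 0.0997] th 15.24 tilt [ 0.13 -0.01] open 85.4 F [0.5 1.3 1.1] q [-0.12  0.03  2.07  0.    1.04  1.18]
rz 0.0008 then trans [ 0.0003 -0.0005  0.0747] | trans first [ 0.0003 -0.0005  0.0747] tilt fix(tool x,y) [0 0]
z 0.055 px [278. 235.] c [425.3  65.5] size [46.9 47.6] long 105.2 circ [425.4  65.7] 24.2
```

View pics/w13.png

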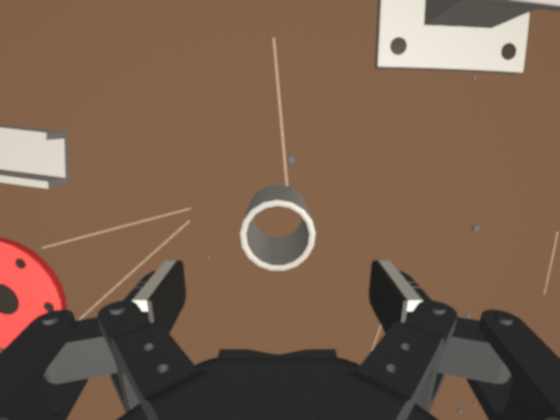

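Aligned on the pipe, whose top is at (278,235). I'll descend and grip.

apply_moves:
  plan:
    - {"translation": [0,0,0.04],"angular": [0,0,0],"hand": 0.085}
    - {"translation": [0,0,0.03],"angular": [0,0,0],"hand": 0.085}
    - {"translation": [0,0,0.006],"angular": [0,0,0],"hand": 0.085}
    - {"translation": [0,0,0],"angular": [0,0,0],"hand": 0.06}
    - {"translation": [0,0,0],"angular": [0,0,0],"hand": 0.04}
    - {"translation": [0,0,0],"angular": [0,0,0],"hand": 0.04}
    - {"translation": [0,0,0],"angular": [0,0,0],"hand": 0.04}
    - {"translation": [0,0,0],"angular": [0,0,0],"hand": 0.04}
    - {"translation": [0,0,0],"angular": [0,0,0],"hand": 0.04}

```text
time_s: 18.02
eef_pos: [0.4253, 0.0664, 0.0242]
eef_rot: [0.0, 0.991, 0.132, 0.001]
wrist_force: [-2.6, 0.2, 9.0]
opening: 0.546
```

```bash
python3 -c "
from h import *
st()"
```

```text
t 18.02 pos [0.4253 0.0664 0.0242] th 15.22 tilt [ 0.17 -0.01] open 46.6 F [-2.6  0.2  9. ] q [-0.12  0.18  2.1   0.    0.85  1.18]
```

apply_moves:
  plan:
    - {"translation": [0,0,-0.03],"angular": [0,0,0],"hand": 0.04}
    - {"translation": [0,0,-0.055],"angular": [0,0,0],"hand": 0.04}
    - {"translation": [0,0,-0.055],"angular": [0,0,0],"hand": 0.04}
    - {"translation": [0.03,-0.055,0],"angular": [0,0,0],"hand": 0.04}
    - {"translation": [0.03,-0.055,0],"angular": [0,0,0],"hand": 0.04}
    - {"translation": [0,0,0],"angular": [0,0,0],"hand": 0.04}
    - {"translation": [0,0,0],"angular": [0,0,0],"hand": 0.04}

```text
time_s: 18.9
eef_pos: [0.4522, 0.1882, 0.1624]
eef_rot: [0.0, 0.991, 0.133, -0.0]
wrist_force: [0.6, 0.1, -3.2]
opening: 0.545
```

```bash
python3 -c "
from h import *
c=snap('wrist','w14')
go(.607,.222,.165,15.2)
"
```

```text
t 18.95 pos [0.4523 0.1875 0.1623] th 15.23 tilt [-0.02 -0.03] open 46.7 F [-0.7  0.1 -2.2] q [ 0.15  0.07  1.88 -0.    1.19  1.46]
rz 0.0005 then trans [ 0.1583  0.0073 -0.0027] | trans first [ 0.1583  0.0074 -0.0027] tilt fix(tool x,y) [0 0]
```

View pics/w14.png

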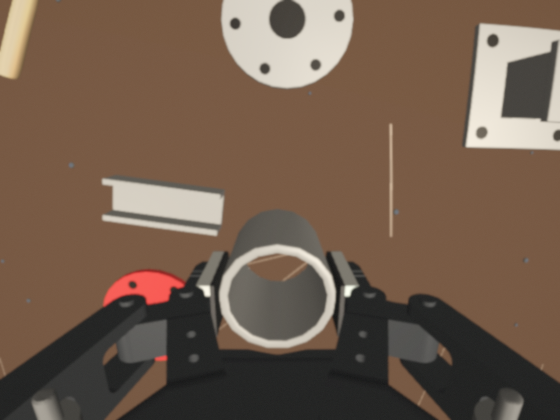

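The pipe is held. The flange spot is at (287,19), and the channel runs from about (103,200) to (220,213).

```bash
python3 -c "
from h import *
c=load('w14'); o,M,th=st()
print(toplane(c,[(287.5,19)],.008).round(4))
# front edge of flange
print(toplane(c,[(287,87)],.008).round(4))
b=toplane(c,[(219,296),(337,296),(278,246),(278,346)],.1623+.031); print(((b-o['eef_pos'])@M).round(4))
ch=toplane(c,[(104,181),(223,193),(218,231),(103,219)],.025);print(ch.round(4),ch.mean(0))
"
```

```text
t 18.95 pos [0.4523 0.1875 0.1623] th 15.23 tilt [-0.02 -0.03] open 46.7 F [-0.7  0.1 -2.2] q [ 0.15  0.07  1.88 -0.    1.19  1.46]
[[0.6076 0.2202 0.008 ]]
[[0.5532 0.2054 0.008 ]]
[[ 0.0013 -0.0233 -0.031 ]
 [ 0.0013  0.0243 -0.031 ]
 [ 0.0229  0.0005 -0.031 ]
 [-0.0228  0.0006 -0.031 ]]
[[0.4299 0.3466 0.025 ]
 [0.4476 0.2371 0.025 ]
 [0.4106 0.2336 0.025 ]
 [0.3929 0.343  0.025 ]] [0.42027065 0.29008195 0.025     ]
```

apply_moves:
  plan:
    - {"translation": [0.053,0.0025,0],"angular": [0,0,0],"hand": 0.04}
    - {"translation": [0.053,0.0025,0],"angular": [0,0,0],"hand": 0.04}
    - {"translation": [0.0523,0.0023,0],"angular": [0,0,0],"hand": 0.04}
    - {"translation": [0,0,0.045],"angular": [0,0,0],"hand": 0.04}
    - {"translation": [0,0,0.045],"angular": [0,0,0],"hand": 0.04}
    - {"translation": [0,0,0.025],"angular": [0,0,0],"hand": 0.04}
    - {"translation": [0,0,0],"angular": [0,0,0],"hand": 0.04}
    - {"translation": [0,0,0],"angular": [0,0,0],"hand": 0.04}

```text
time_s: 19.95
eef_pos: [0.6085, 0.2218, 0.0487]
eef_rot: [0.0, 0.991, 0.132, 0.001]
wrist_force: [0.5, -0.2, -2.0]
opening: 0.548
```

```bash
python3 -c "
from h import *
c=snap('wrist','w15')
go(.607,.222,.0325,15.2)
"
```

```text
t 20.0 pos [0.6089 0.2221 0.0493] th 15.17 tilt [0.18 0.03] open 46.6 F [ 0.5  0.3 -1.6] q [ 0.17  0.54  1.53 -0.    1.07  1.47]
rz -0.0006 then trans [-0.0019 -0.0004  0.0168] | trans first [-0.0019 -0.0004  0.0168] tilt fix(tool x,y) [0 0]
```

View pics/w15.png

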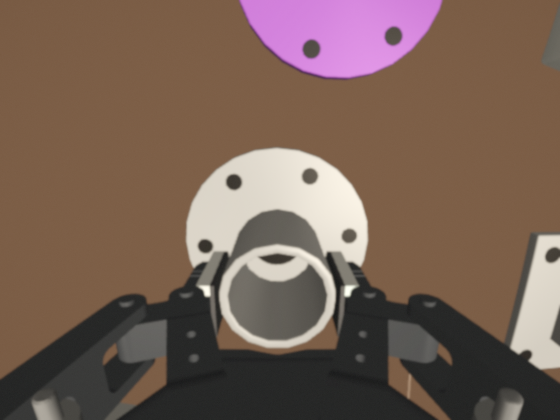

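apply_moves:
  plan:
    - {"translation": [-0.0015,0,0.009],"angular": [0,0,0],"hand": 0.04}
    - {"translation": [0,0,0.004],"angular": [0,0,0],"hand": 0.04}
    - {"translation": [0,0,0.002],"angular": [0,0,0],"hand": 0.04}
    - {"translation": [0,0,0],"angular": [0,0,0],"hand": 0.04}
    - {"translation": [0,0,0],"angular": [0,0,0],"hand": 0.04}

```text
time_s: 20.62
eef_pos: [0.606, 0.2223, 0.0324]
eef_rot: [-0.0, 0.991, 0.133, 0.0]
wrist_force: [-1.9, 0.2, -1.1]
opening: 0.542
```

```bash
python3 -c "
from h import *
go(.607,.222,.0325,15.2)
"
```

```text
t 20.62 pos [0.606  0.2223 0.0324] th 15.23 tilt [0.01 0.01] open 46.3 F [-1.9  0.2 -1.1] q [0.17 0.56 1.54 0.   1.04 1.47]
rz 0.0006 then trans [ 0.0009  0.0006 -0.0001] | trans first [ 0.0009  0.0006 -0.0001] tilt fix(tool x,y) [0 0]
```

apply_moves:
  plan:
    - {"translation": [0,0,0.001],"angular": [0,0,0],"hand": 0.04}
    - {"translation": [0,0,0],"angular": [0,0,0],"hand": 0.04}
    - {"translation": [0,0,0],"angular": [0,0,0],"hand": 0.055}
    - {"translation": [0,0,0],"angular": [0,0,0],"hand": 0.075}
    - {"translation": [0,0,0],"angular": [0,0,0],"hand": 0.08}
    - {"translation": [0,0,0],"angular": [0,0,0],"hand": 0.08}
    - {"translation": [0,0,-0.04],"angular": [0,0,0],"hand": 0.08}
    - {"translation": [0,0,-0.055],"angular": [0,0,0],"hand": 0.08}
    - {"translation": [-0.04,0,-0.04],"angular": [0,0,-0.15],"hand": 0.08}
    - {"translation": [-0.05,0,-0.03],"angular": [0,0,-0.15],"hand": 0.08}

```text
time_s: 21.88
eef_pos: [0.5218, 0.1916, 0.1984]
eef_rot: [0.0, 0.959, 0.282, 0.002]
wrist_force: [0.2, 0.2, 0.9]
opening: 0.937
```

apply_moves:
  plan:
    - {"translation": [-0.03,0,0],"angular": [0,0,0],"hand": 0.08}
    - {"translation": [0,0,0],"angular": [0,0,0],"hand": 0.08}
    - {"translation": [0,0,0],"angular": [0,0,0],"hand": 0.08}

```text
time_s: 22.25
eef_pos: [0.4969, 0.1756, 0.1964]
eef_rot: [0.0, 0.96, 0.279, 0.0]
wrist_force: [-0.2, 0.4, -0.6]
opening: 0.935
```

```bash
python3 -c "
from h import *
c=snap('wrist','w16')
go(.4195,.291,.15,97.5)
"
```

```text
t 22.3 pos [0.497  0.1756 0.1962] th 32.41 tilt [0.02 0.01] open 80.1 F [ 0.2 -0.   0.1] q [0.11 0.11 1.76 0.   1.27 1.12]
rz -1.1361 then trans [ 0.1245 -0.0618  0.0462] | trans first [-0.0036 -0.1389  0.0462] tilt fix(tool x,y) [0 0]
```

View pics/w16.png

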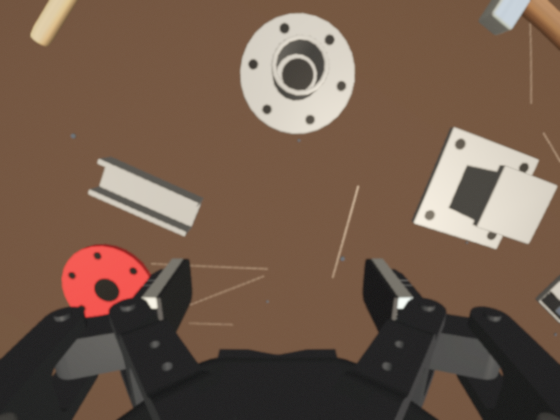

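```bash
python3 -c "
from h import *
t=load('top0'); print(toplane(t,[(191,294)],.008))
c=load('w16'); print(toplane(c,[(106,290)],.008))
S=345/800
print('pipe top', toplane(c,[(298,70)],.063))
b=toplane(c,[(101,160),(201,199),(187,234),(89,192)],.025); print(b,b.mean(0)); d=b[1]-b[0]; print(np.degrees(np.arctan2(d[1],d[0])))
"
```

```text
[[0.28519539 0.28532877 0.008     ]]
[[0.28440645 0.28451706 0.008     ]]
pipe top [[0.6019298  0.22054143 0.063     ]]
[[0.43191474 0.34547748 0.025     ]
 [0.45122501 0.23835516 0.025     ]
 [0.40956576 0.2327074  0.025     ]
 [0.39433656 0.34286014 0.025     ]] [0.42176052 0.28985004 0.025     ]
-79.78138993512465
```

apply_moves:
  plan:
    - {"translation": [0,0,0],"angular": [0,0,-0.164],"hand": 0.07}
    - {"translation": [0,0,0],"angular": [0,0,-0.164],"hand": 0.07}
    - {"translation": [0,0,0],"angular": [0,0,-0.164],"hand": 0.07}
    - {"translation": [0,0,0],"angular": [0,0,-0.164],"hand": 0.07}
    - {"translation": [0,0,0],"angular": [0,0,-0.164],"hand": 0.07}
    - {"translation": [0,0,0],"angular": [0,0,-0.164],"hand": 0.07}
    - {"translation": [0,0,0],"angular": [0,0,-0.164],"hand": 0.07}
    - {"translation": [0.045,-0.031,0],"angular": [0,0,0],"hand": 0.07}
    - {"translation": [0.045,-0.031,0.05],"angular": [0,0,0],"hand": 0.07}
    - {"translation": [0,0,0.02],"angular": [0,0,0],"hand": 0.07}

```text
time_s: 23.55
eef_pos: [0.425, 0.2514, 0.1316]
eef_rot: [-0.001, 0.653, 0.757, -0.001]
wrist_force: [-0.3, -1.0, 0.3]
opening: 0.816
```

apply_moves:
  plan:
    - {"translation": [0,0,0],"angular": [0,0,0],"hand": 0.07}
    - {"translation": [0,0,0],"angular": [0,0,0],"hand": 0.07}

```text
time_s: 23.8
eef_pos: [0.4291, 0.2496, 0.1347]
eef_rot: [0.0, 0.655, 0.756, 0.0]
wrist_force: [-0.2, -0.5, 0.3]
opening: 0.817
```

```bash
python3 -c "
from h import *
c=snap('wrist','w17')
go(.4195,.291,.1,98.5)
blobs(c,.025,(200,50,360,300))
"
```

```text
t 23.85 pos [0.4293 0.2495 0.1351] th 98.15 tilt [0.1  0.03] open 70.1 F [ 0.4  0.7 -0.2] q [ 0.29  0.12  1.89 -0.    1.13  0.14]
rz -0.0061 then trans [ 0.0425 -0.0036  0.0351] | trans first [ 0.0425 -0.0039  0.0351] tilt fix(tool x,y) [0 0]
z 0.025 px [272. 153.] c [418.8 291.3] size [ 42.  110.9] long 97.6 circ [419.2 291.3] 58.9
```

View pics/w17.png

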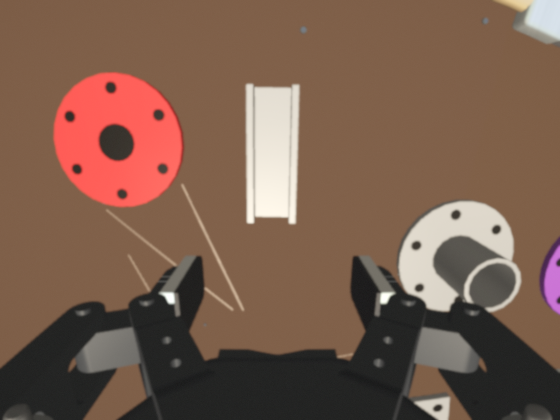

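apply_moves:
  plan:
    - {"translation": [0.042,-0.0045,0],"angular": [0,0,0.006],"hand": 0.07}
    - {"translation": [0,0,0.05],"angular": [0,0,0],"hand": 0.07}
    - {"translation": [0,0,0.045],"angular": [0,0,0],"hand": 0.07}
    - {"translation": [0,0,0.025],"angular": [0,0,0],"hand": 0.065}
    - {"translation": [0,0,0.008],"angular": [0,0,0],"hand": 0.06}
    - {"translation": [0,0,0],"angular": [0,0,0],"hand": 0.06}

```text
time_s: 24.6
eef_pos: [0.4184, 0.2904, 0.0067]
eef_rot: [0.0, 0.657, 0.754, 0.0]
wrist_force: [0.7, 0.6, 0.4]
opening: 0.702
```

```bash
python3 -c "
from h import *
c=snap('wrist','w18')
go(.419,.2913,.006,97.8)
"
```

```text
t 24.65 pos [0.4188 0.2907 0.0073] th 97.83 tilt [0.12 0.05] open 59.9 F [0.2 0.1 0.5] q [0.37 0.37 1.9  0.   0.87 0.24]
rz 0.0004 then trans [0.0006 0.0003 0.0013] | trans first [0.0006 0.0003 0.0013] tilt fix(tool x,y) [0 0]
```

View pics/w18.png

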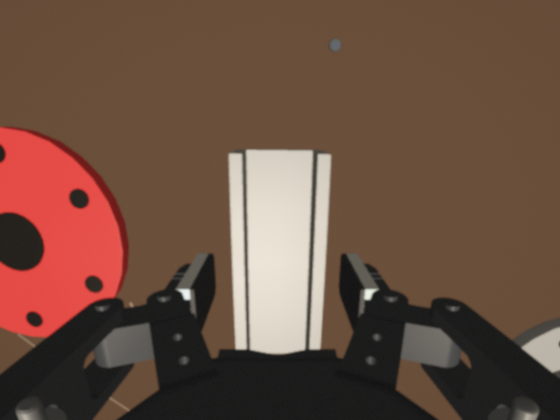

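```bash
python3 -c "
from h import *
c=load('w18'); o,M,t=st()
print(((toplane(c,[(229,152),(331,152)],.025)-o['eef_pos'])@M).round(4))
"
```

```text
t 24.65 pos [0.4188 0.2907 0.0073] th 97.83 tilt [0.12 0.05] open 59.9 F [0.2 0.1 0.5] q [0.37 0.37 1.9  0.   0.87 0.24]
[[ 0.0565 -0.0192 -0.0177]
 [ 0.0564  0.021  -0.0176]]
```

apply_moves:
  plan:
    - {"translation": [0,0,0.001],"angular": [0,0,0],"hand": 0.045}
    - {"translation": [0,0,0],"angular": [0,0,0],"hand": 0.03}
    - {"translation": [0,0,0],"angular": [0,0,0],"hand": 0.03}
    - {"translation": [0,0,0],"angular": [0,0,0],"hand": 0.03}
    - {"translation": [0,0,0],"angular": [0,0,0],"hand": 0.03}
    - {"translation": [0,0,0],"angular": [0,0,0],"hand": 0.03}

```text
time_s: 25.4
eef_pos: [0.4189, 0.2909, 0.0066]
eef_rot: [0.001, 0.657, 0.754, 0.001]
wrist_force: [0.3, -0.6, 6.5]
opening: 0.455
```

```bash
python3 -c "
from h import *
st()"
```

```text
t 25.4 pos [0.4189 0.2909 0.0066] th 97.85 tilt [0.17 0.06] open 38.8 F [ 0.3 -0.6  6.5] q [ 0.37  0.37  1.91 -0.    0.87  0.24]
```

apply_moves:
  plan:
    - {"translation": [0,0,-0.025],"angular": [0,0,0],"hand": 0.03}
    - {"translation": [0,0,-0.05],"angular": [0,0,0],"hand": 0.03}
    - {"translation": [0,0,-0.055],"angular": [0,0,-0.16],"hand": 0.03}
    - {"translation": [0,0,-0.055],"angular": [0,0,-0.164],"hand": 0.03}
    - {"translation": [0,0,0],"angular": [0,0,-0.164],"hand": 0.03}
    - {"translation": [0,0,0],"angular": [0,0,-0.164],"hand": 0.03}
    - {"translation": [0,0,0],"angular": [0,0,-0.164],"hand": 0.03}
    - {"translation": [0,0,0],"angular": [0,0,-0.164],"hand": 0.03}
    - {"translation": [0,0,0],"angular": [0,0,-0.164],"hand": 0.03}
    - {"translation": [0,0,0],"angular": [0,0,-0.164],"hand": 0.03}

```text
time_s: 26.65
eef_pos: [0.4168, 0.2902, 0.1899]
eef_rot: [-0.0, 0.06, 0.998, -0.0]
wrist_force: [0.6, 0.0, -3.9]
opening: 0.45
```

```bash
python3 -c "
from h import *
go(.646,-.2215,.18,173)
snap('wrist','w19')"
```

```text
t 26.65 pos [0.4168 0.2902 0.1899] th 173.11 tilt [-0.04 -0.01] open 38.4 F [ 0.6  0.  -3.9] q [ 0.37  0.07  1.81  0.    1.25 -1.08]
rz 0.0019 then trans [-0.2898 -0.4799  0.0099] | trans first [-0.2889 -0.4805  0.0099] tilt fix(tool x,y) [0 0]
```

View pics/w19.png

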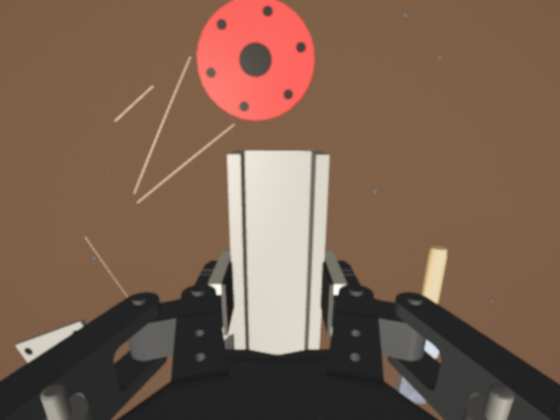

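apply_moves:
  plan:
    - {"translation": [-0.029,-0.048,0],"angular": [0,0,0],"hand": 0.03}
    - {"translation": [-0.029,-0.048,0],"angular": [0,0,0],"hand": 0.03}
    - {"translation": [-0.029,-0.048,0],"angular": [0,0,0],"hand": 0.03}
    - {"translation": [-0.029,-0.048,0],"angular": [0,0,0],"hand": 0.03}
    - {"translation": [-0.029,-0.048,0],"angular": [0,0,0],"hand": 0.03}
    - {"translation": [-0.029,-0.048,0],"angular": [0,0,0],"hand": 0.03}
    - {"translation": [-0.029,-0.048,0],"angular": [0,0,0],"hand": 0.03}
    - {"translation": [-0.029,-0.048,0],"angular": [0,0,0],"hand": 0.03}
    - {"translation": [-0.029,-0.048,0],"angular": [0,0,0],"hand": 0.03}
    - {"translation": [-0.029,-0.048,0],"angular": [0,0,0],"hand": 0.03}

```text
time_s: 27.95
eef_pos: [0.6451, -0.2237, 0.1897]
eef_rot: [-0.0, 0.064, 0.998, 0.0]
wrist_force: [0.5, -0.8, -2.8]
opening: 0.449
```

apply_moves:
  plan:
    - {"translation": [0,0,0.04],"angular": [0,0,0],"hand": 0.03}
    - {"translation": [0,0,0.04],"angular": [0,0,0],"hand": 0.03}
    - {"translation": [0,0,0.02],"angular": [0,0,0],"hand": 0.03}
    - {"translation": [0,0,0],"angular": [0,0,0],"hand": 0.03}
    - {"translation": [0,0,0],"angular": [0,0,0],"hand": 0.03}

```text
time_s: 28.58
eef_pos: [0.6462, -0.2227, 0.0921]
eef_rot: [0.001, 0.063, 0.998, -0.001]
wrist_force: [0.6, -0.4, -2.0]
opening: 0.455
```

```bash
python3 -c "
from h import *
go(.646,-.2215,.05,173)
snap('wrist','w20')"
```

```text
t 28.57 pos [ 0.6462 -0.2227  0.0921] th 172.78 tilt [ 0.16 -0.09] open 38.9 F [ 0.6 -0.4 -2. ] q [-0.51  0.55  1.41 -0.    1.18 -1.95]
rz -0.0038 then trans [0.0003 0.0011 0.0421] | trans first [0.0003 0.0011 0.0421] tilt fix(tool x,y) [0 0]
```

View pics/w20.png

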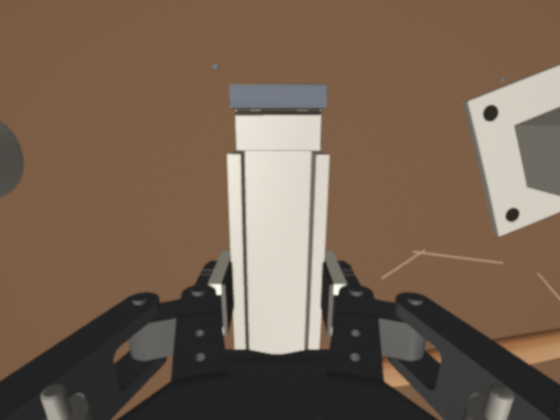

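```bash
python3 -c "
from h import *
c=load('w20'); o,M,t=st()
a=toplane(c,[(237,113.5),(321,113.5)],.008); print(((a-o['eef_pos'])@M).round(4))
b=toplane(c,[(229,86),(327,86),(327,108),(231,108)],.033); print(((b-o['eef_pos'])@M).round(4))
h=toplane(c,[(228,155),(328,155)],.092+.019); print(((h-o['eef_pos'])@M).round(4))
"
```

```text
t 28.62 pos [ 0.6464 -0.2228  0.0926] th 172.79 tilt [ 0.2  -0.11] open 38.8 F [ 0.6 -0.5 -2.6] q [-0.51  0.55  1.41 -0.    1.18 -1.95]
[[ 0.076  -0.0284  0.0843]
 [ 0.076   0.0301  0.0842]]
[[ 0.0913 -0.0297  0.0593]
 [ 0.0913  0.0299  0.0592]
 [ 0.0783  0.0304  0.0592]
 [ 0.0783 -0.0289  0.0593]]
[[ 0.0562 -0.0198 -0.0186]
 [ 0.0562  0.0195 -0.0187]]
```

apply_moves:
  plan:
    - {"translation": [-0.0025,0.0005,0.03],"angular": [0,0,0],"hand": 0.03}
    - {"translation": [0,0,0.03],"angular": [0,0,0],"hand": 0.03}
    - {"translation": [0,0,0.01],"angular": [0,0,0],"hand": 0.03}
    - {"translation": [0,0,0.004],"angular": [0,0,0],"hand": 0.03}
    - {"translation": [0,0,0],"angular": [0,0,0],"hand": 0.03}
    - {"translation": [0,0,0],"angular": [0,0,0],"hand": 0.03}

```text
time_s: 29.38
eef_pos: [0.6484, -0.2226, 0.0176]
eef_rot: [0.001, 0.063, 0.998, -0.001]
wrist_force: [0.0, 0.8, -2.8]
opening: 0.451
```

```bash
python3 -c "
from h import *
st()"
```

```text
t 29.38 pos [ 0.6484 -0.2226  0.0176] th 172.79 tilt [ 0.12 -0.07] open 38.5 F [ 0.   0.8 -2.8] q [-0.5   0.65  1.42  0.    1.06 -1.95]
```

apply_moves:
  plan:
    - {"translation": [0,0,0.002],"angular": [0,0,0],"hand": 0.03}
    - {"translation": [0,0,0.0012],"angular": [0,0,0],"hand": 0.03}
    - {"translation": [0,0,0],"angular": [0,0,0],"hand": 0.03}

```text
time_s: 29.75
eef_pos: [0.6481, -0.2224, 0.0147]
eef_rot: [0.001, 0.063, 0.998, -0.0]
wrist_force: [-2.6, 1.2, 6.5]
opening: 0.452
```

```bash
python3 -c "
from h import *
st()
snap('wrist','w21')"
```

```text
t 29.75 pos [ 0.6481 -0.2224  0.0147] th 172.79 tilt [ 0.06 -0.04] open 38.6 F [-2.6  1.2  6.5] q [-0.5   0.66  1.42 -0.    1.06 -1.95]
```

View pics/w21.png

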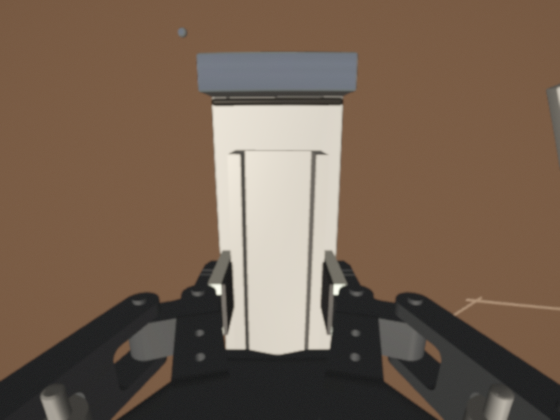

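The channel has touched down, aligned with the strip. I'll release, lift and back away for the final checks.

apply_moves:
  plan:
    - {"translation": [0,0,0],"angular": [0,0,0],"hand": 0.05}
    - {"translation": [0,0,0],"angular": [0,0,0],"hand": 0.065}
    - {"translation": [0,0,0],"angular": [0,0,0],"hand": 0.065}
    - {"translation": [0,0,0],"angular": [0,0,0],"hand": 0.065}
    - {"translation": [0,0,-0.04],"angular": [0,0,0],"hand": 0.065}
    - {"translation": [0,0,-0.06],"angular": [0,0,0],"hand": 0.065}
    - {"translation": [0,0,-0.06],"angular": [0,0,0],"hand": 0.065}
    - {"translation": [0.05,-0.03,-0.02],"angular": [0,0,0],"hand": 0.065}
    - {"translation": [0.05,-0.03,0],"angular": [0,0,0],"hand": 0.065}
    - {"translation": [0.05,-0.03,0],"angular": [0,0,0],"hand": 0.065}

```text
time_s: 31.05
eef_pos: [0.486, -0.2931, 0.1934]
eef_rot: [0.0, 0.063, 0.998, -0.001]
wrist_force: [0.3, -1.1, 0.3]
opening: 0.761
```

apply_moves:
  plan:
    - {"translation": [0.04,-0.045,0],"angular": [0,0,0],"hand": 0.065}
    - {"translation": [0.04,-0.045,0],"angular": [0,0,0],"hand": 0.065}
    - {"translation": [0.04,-0.045,0],"angular": [0,0,0],"hand": 0.065}
    - {"translation": [0.04,-0.045,0],"angular": [0,0,0],"hand": 0.065}
    - {"translation": [0,0,0],"angular": [0,0,0],"hand": 0.065}

```text
time_s: 31.68
eef_pos: [0.3029, -0.4538, 0.1931]
eef_rot: [-0.0, 0.066, 0.998, -0.001]
wrist_force: [-0.3, 1.2, -0.2]
opening: 0.756
```

```bash
python3 -c "
from h import *
st()
snap('top','t22'); snap('scene','s22')
a=cv2.imread('pics/t22.png')[125:265,180:460]
cv2.imwrite('pics/t22z.png',cv2.resize(a,(800,400),interpolation=cv2.INTER_CUBIC))
a=cv2.imread('pics/s22.png')[120:320,180:440]
cv2.imwrite('pics/s22z.png',cv2.resize(a,(780,600),interpolation=cv2.INTER_CUBIC))
"
```

```text
t 31.68 pos [ 0.3029 -0.4538  0.1931] th 172.45 tilt [-0.02 -0.07] open 64.6 F [-0.3  1.2 -0.2] q [-1.2   0.15  1.72 -0.    1.27 -2.64]
```

View pics/t22z.png

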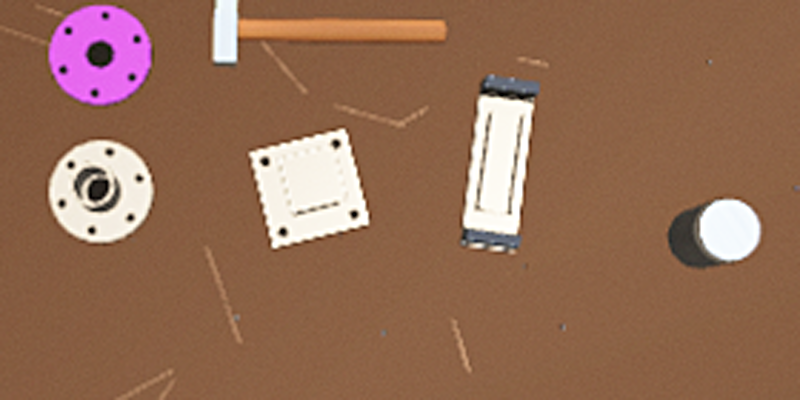

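View pics/s22z.png

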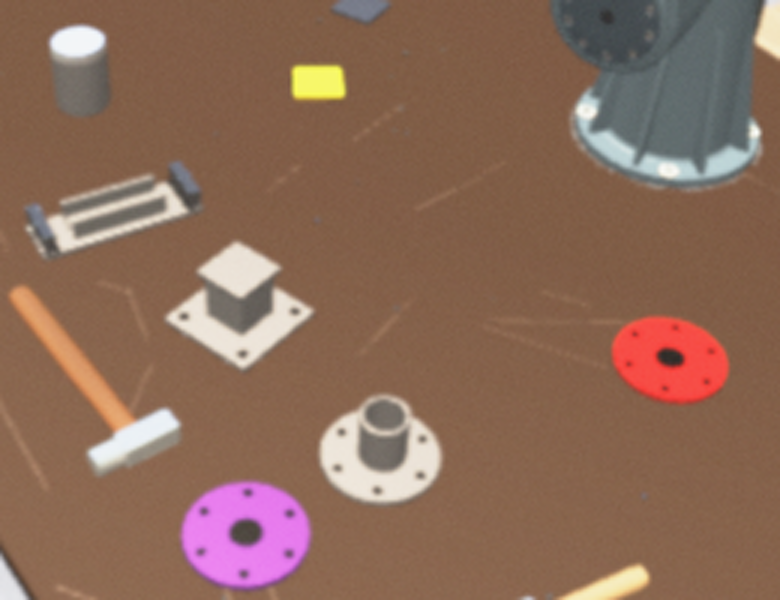

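```bash
python3 -c "
from h import *
c=load('w21'); M=Rq(ctrl.get_obs()['eef_rot'])
a=toplane(c,[(277,93),(277,55)],.033); b=toplane(c,[(235,152),(322,152)],.033).mean(0); e=toplane(c,[(277,102)],.008)[0]
print('gap top',np.linalg.norm(a[0]-b),'gap base',np.linalg.norm((e-b)[:2]))
t=load('t22'); s=280/800
f=lambda L,z:toplane(t,[(180+x*s,125+y*s) for x,y in L],z)[:,:2].mean(0).round(4)
print('chan',f([(490,112),(530,115),(478,209),(513,213)],.030))
print('cap',f([(277,155),(338,146),(352,204),(294,215)],.071),'plate',f([(249,153),(346,129),(369,223),(275,248)],.008),'pipe top',f([(98,188)],.063),'flange',f([(101,191)],.008))
"
```

```text
gap top 0.022060100165922077 gap base 0.020572270822464097
chan [ 0.6445 -0.2212]
cap [ 0.6136 -0.0141] plate [ 0.6145 -0.0102] pipe top [0.6011 0.2167] flange [0.606  0.2225]
```

The pipe estimate is loose because I guessed the pixel, so I'll check it more carefully.

```bash
python3 -c "
import cv2
a=cv2.imread('pics/w16.png')[5:140,230:365]
b=cv2.imread('pics/s22.png')[235:300,275:340]
c=cv2.imread('pics/t22.png')[165:215,190:240]
import numpy as np
R=lambda i,n:cv2.resize(i,(n,n),interpolation=cv2.INTER_CUBIC)
cv2.imwrite('pics/pz.png',np.hstack([R(a,400),R(b,400)]))
cv2.imwrite('pics/pz2.png',R(c,500))"
```

```text
(no output)
```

View pics/pz.png

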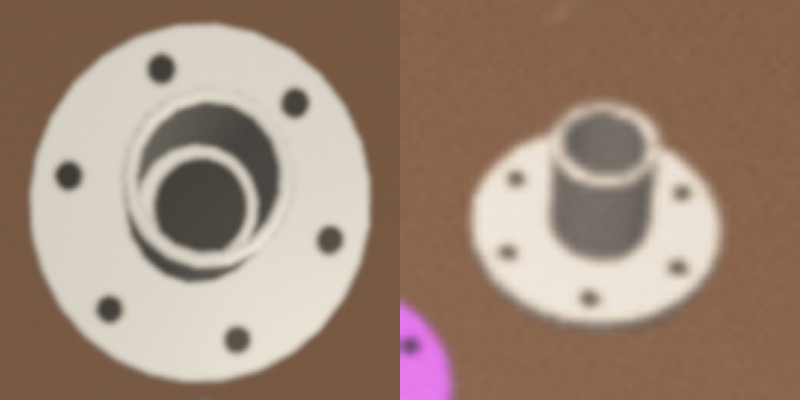

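View pics/pz2.png

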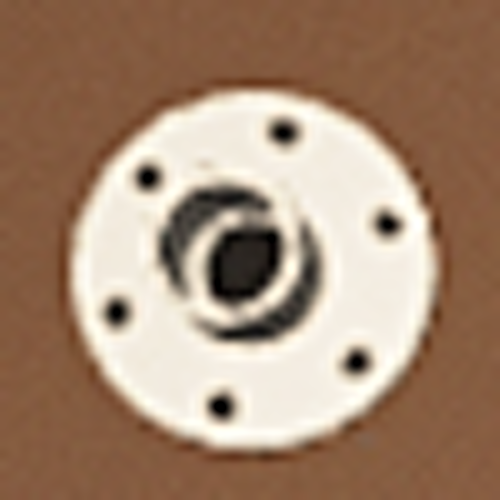

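```bash
python3 -c "
from h import *
c=load('w16'); s=135/400
f=lambda x,y,z:toplane(c,[(230+x*s,5+y*s)],z).round(4)
print(f(208,179,.063),f(200,206,.008),f(201,203,.008))
t=load('t22'); g=lambda x,y,z:toplane(t,[(190+x*.1,165+y*.1)],z).round(4)
print(g(240,252,.063),g(254,269,.008))
st(); ctrl.hand_in()"
```

```text
[[0.6059 0.221  0.063 ]] [[0.6078 0.2206 0.008 ]] [[0.6087 0.2208 0.008 ]]
[[0.6029 0.2177 0.063 ]] [[0.6059 0.2224 0.008 ]]
t 31.77 pos [ 0.3057 -0.4511  0.1928] th 172.68 tilt [0.02 0.03] open 64.8 F [ 0.3  0.4 -0. ] q [-1.19  0.15  1.72  0.    1.27 -2.64]
the job is handed in; nothing more can be done
```

All four parts are in place and released, and I handed the job in at about 32 s of the 115 s allowed. The hand-in reports no verdict, so the offsets below are my own last camera measurements; the limit is 12 mm for each.

| Part | Where it lies | Measured offset from centre |
|---|---|---|
| Square tube | upright on the square plate, sides parallel | about 2 mm |
| Cap plate | square on the tube | about 1 mm (wrist camera); 4 mm from the plate centre in a rougher top-view check |
| Pipe | upright on the flange | about 2 mm (wrist camera) |
| Channel | open side up between the stops, aligned within about 1° | about 2–3 mm lengthwise |

**Disagreements:**
- **Pipe:** the top camera put it about 5–6 mm off centre, more than the wrist camera did. The close-up shows the pipe concentric with the flange's dark spot, so I trust the wrist reading. Both are within the limit.
- **Cameras:** the two differed by up to about 4 mm in y throughout, so I used averages for the target positions.

The highest wrist force I read was about 9 N, against the 120 N limit. In the last pictures the hammer, the tin and the look-alikes were where they started. I only saw the wire brush partly in those pictures and didn't measure it. The gripper was open and clear of everything at the end.

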